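Stand fallen air cylinders on the transfer carriage and send it under the scanner

ROBOT

A 7-joint arm with a two-finger parallel gripper is mounted at the origin on the work surface. World frame = base frame: x ahead of the robot, y to its left, z up, the work surface at z = 0. Lengths are in m, angles in rad, forces in N, time in s.
With the tool pointing down it reaches from about 0.4 to 0.875 m from the base axis. Payload 19.3 kg.
Tool frame: the origin (TCP) lies between the finger pads; the fingertips stand 22 mm ahead of it and the grasp point (between the pads) lies 3 mm ahead of it; z points along the fingers, y is the line along which they close (so a half turn about z gives the same grasp; the last joint's range is limited). The gripper opens to 85 mm and grips with 20 to 120 N. Pads are 22 mm wide; open, the fingers measure 114 mm over their backs; the gripper's body (76 mm by 85 mm) begins 54 mm behind the grasp point. The pads swing forward as they close: fully open they stand 13 mm farther back than shut.
Start: joints at [1.269, 0.521, -0.036, 1.599, 0.021, 1.021, -0.113], TCP at [0.144, -0.608, 0.253] pointing down, gripper open.
Joint ranges: [-2.91, 2.91], [-0.3, 2.13], [-1.5, 1.42], [0.17, 2.43], [-1.26, 4.41], [0.16, 1.93], [-2.52, 2.52]. Speed limits (rad/s): [1.89, 1.89, 2.39, 2.39, 3.01, 3.01, 3.01].

INTERFACE

Orientations are given as a rotation vector (axis times angle).
In Python, from plant import read_state, eyes, bot gives the robot as it stands. The module is installed in compiled form; this text tells all that it offers.
- The arm moves only by the tool play_rows, never from a script. Its argument "commands" is a list of rows, each a list of 2 entries, a list of its own where there are three numbers: the shift along the tool's x, y, z in units of 0.2 m (1.0 is 0.2 m), then the turn about the tool's z in units of 0.5 rad (1.0 is 0.5 rad). A call has 1 to 10 rows; each row is the pose to reach, as a shift and turn from the pose commanded when the call began, along the tool's axes at that moment; what a row does not reach only later rows make up. A row lasts 1/10 s, in which the tool goes at most 50 mm and 8.59 degrees, less where a joint would pass 70% of its speed; a pose out of reach is approached as far as the arm can. A call with a number of a shift or a turn outside -1 to 1 is refused whole. A call with a gripper value outside its range is refused whole. "grip" is the closure, from 0 (fully open) to 1 (shut), set as the call begins (left out, the last holds). The fingers move at their own pace and stop on an object; "newtons" is the grip in N (left out, the last holds). Time passes only in rows, so rows that repeat a pose let the fingers close. It gives the time, the measured TCP pose, the force, the opening and the grip force at its end, in the units of the state.
- read_state(): the state, without advancing time (a new reading comes with each control period).
- eyes.grab_frame(name): name is "scene" or "top" or "wrist"; returns a dict with "pixels" (400x640x3 uint8, blue, green, red), "z_map" (400x640 float32, m along the optical axis (not along the pixel's ray), 0 where there is no reading), "fx", "fy", "cx", "cy" (pixels), "dist_coeffs" ([k1, k2, p1, p2, k3] as OpenCV has them; the pictures are not rectified), "T" (4x4, takes a point from camera to world coordinates). Camera axes: x right, y up, looking along -z (the intrinsics and any distortion apply to the point x, -y, -z); pixel columns grow to the right and rows downward; lengths in m; the calibration is good to about 2 mm. A picture is of the moment at which its call begins.
- bot.finish_job(): hands the job in; it is judged then, once.
The state is a dict: "time_s": time; "q": joint angles; "qvel": joint speeds; "joint_efforts": joint torques, N m; "tcp_pos": TCP position; "tcp_rot": TCP orientation; "wrist_force": force on the tool from outside, world axes, zero at the start; "torque": the same for the moment, N m; "grip_width": finger opening in m; "grip_force": force on a finger pad.
Only numpy, scipy, OpenCV 4.12 (cv2) and the standard library are available. Lean on these libraries where they do the work, as an engineer would, in place of code of your own. Each camera call takes 0.05 s, during which the arm holds its last target. There are 200 camera calls.

TASK

Draw the carriage by its black grip fully out from under the overhanging scanner arm, to its loading stop. Stand every fallen air cylinder upright, rod up, fully on the carriage's deck while it waits there, and once all are loaded slide it back under the arm to the far stop so that they all arrive standing. Leave the other things on the bench where they are.

Things in the scene. Friction and masses are not known exactly. Their poses are not given: they have to be found in the camera images.
- cyl0: air cylinder: square body 50 x 50 x 80 mm, aluminium with a heavy dark steel foot (its last 20 mm), round steel rod (16 mm across) standing 22 mm out of its other end; 0.45 kg. Origin: centre of the square body; z axis: from foot to rod (upright: z up, origin 40 mm above its support). Starts lying on a flat side. Two to four of the four are present
- cyl1: air cylinder: square body 50 x 50 x 80 mm, aluminium with a heavy dark steel foot (its last 20 mm), round steel rod (16 mm across) standing 22 mm out of its other end; 0.45 kg. Origin: centre of the square body; z axis: from foot to rod (upright: z up, origin 40 mm above its support). Starts lying on a flat side. Two to four of the four are present
- cyl2: air cylinder: square body 50 x 50 x 80 mm, aluminium with a heavy dark steel foot (its last 20 mm), round steel rod (16 mm across) standing 22 mm out of its other end; 0.45 kg. Origin: centre of the square body; z axis: from foot to rod (upright: z up, origin 40 mm above its support). Starts lying on a flat side. Two to four of the four are present
- cyl3: air cylinder: square body 50 x 50 x 80 mm, aluminium with a heavy dark steel foot (its last 20 mm), round steel rod (16 mm across) standing 22 mm out of its other end; 0.45 kg. Origin: centre of the square body; z axis: from foot to rod (upright: z up, origin 40 mm above its support). Starts lying on a flat side. Two to four of the four are present
- carriage (a joint): travel of the carriage along its track in m: 0 = loading stop (whole deck on the robot's right of the scanner arm, towards -y), 0.28 = far stop (the arm overhangs the deck). Stiff slide, about 3 N. (Behind the track, from x = 0.84 on, stands a row of fixed blue bins 80 mm high)
- deck (a point): centre of the top of the carriage's flat white deck, 45 mm above the table, 80 mm wide (x axis, away from the robot) and 330 mm long (y axis, along the track towards the far stop), 10 mm thick; the track under it is 85 mm wide
- grip (a point): the carriage's upright black grip: a tab 14 mm thick along the track, 40 mm wide across it, from 40 to 100 mm above the table; this point is on its middle, 15 mm below its top. It stands 70 mm beyond the deck's end on the loading side; x and y axes as the deck's
- scanner (a point): point on the underside of the scanner's overhanging arm, 190 mm above the table, above the deck's centre line; the grey arm (30 mm square) hangs over the track from 45 mm on the robot's side of this point to a post (radius 14 mm) 105 mm behind it; a black box on it reaches 242 mm. x and y axes as the deck's
- tape: bystander: roll of black tape, 72 mm across, 30 mm high, lying flat among the cylinders; origin at its underside
- spanner: bystander: spanner lying on the bench, about 150 mm long
- driver: bystander: screwdriver lying on the bench, about 150 mm long
- oil: bystander: bottle, 60 mm across, 150 mm high; origin at its underside
- pot: bystander: black cup, 80 mm across, 85 mm high; origin at its underside
- tray: bystander: blue open tray 120 x 160 x 50 mm; origin at its underside
- carton: bystander: cardboard box 100 x 140 x 70 mm; origin at its underside
Mind the look-alikes: they are no part of the job. Leave any blue, orange or purple look-alike of the cyl0 alone.

How it is judged:
On the way, in this order (a step that is already met when the one before it is completed fails the run):
1. the carriage is drawn fully out to its loading stop (value of joint carriage below 0.012 m), for 0.2 s.
2. every cylinder stands upright on the deck with the carriage still at the loading stop (angle between each of cyl0, cyl1, cyl2, cyl3's own z axis and vertical below 0.1 rad and z of cyl0 in the frame of deck between 0.034 and 0.046 m and x of cyl0 in the frame of deck between -0.016 and 0.016 m and y of cyl0 in the frame of deck between -0.145 and 0.145 m and linear speed of each of cyl0, cyl1, cyl2, cyl3 below 0.03 m/s and z of cyl1 in the frame of deck between 0.034 and 0.046 m and x of cyl1 in the frame of deck between -0.016 and 0.016 m and y of cyl1 in the frame of deck between -0.145 and 0.145 m and z of cyl2 in the frame of deck between 0.034 and 0.046 m and x of cyl2 in the frame of deck between -0.016 and 0.016 m and y of cyl2 in the frame of deck between -0.145 and 0.145 m and z of cyl3 in the frame of deck between 0.034 and 0.046 m and x of cyl3 in the frame of deck between -0.016 and 0.016 m and y of cyl3 in the frame of deck between -0.145 and 0.145 m and value of joint carriage below 0.02 m), for 0.3 s.
At the end, for the whole second after the job is handed in: the carriage is at its far stop (within 12 mm) at rest, and every cylinder stands on its deck, rod up (within 0.1 rad), released and at rest, its axis within 16 mm of the deck's centre line and 145 mm of its middle (angle between each of cyl0, cyl1, cyl2, cyl3's own z axis and vertical below 0.1 rad and z of cyl0 in the frame of deck between 0.034 and 0.046 m and x of cyl0 in the frame of deck between -0.016 and 0.016 m and y of cyl0 in the frame of deck between -0.145 and 0.145 m and linear speed of each of cyl0, cyl1, cyl2, cyl3 below 0.03 m/s and z of cyl1 in the frame of deck between 0.034 and 0.046 m and x of cyl1 in the frame of deck between -0.016 and 0.016 m and y of cyl1 in the frame of deck between -0.145 and 0.145 m and z of cyl2 in the frame of deck between 0.034 and 0.046 m and x of cyl2 in the frame of deck between -0.016 and 0.016 m and y of cyl2 in the frame of deck between -0.145 and 0.145 m and z of cyl3 in the frame of deck between 0.034 and 0.046 m and x of cyl3 in the frame of deck between -0.016 and 0.016 m and y of cyl3 in the frame of deck between -0.145 and 0.145 m and value of joint carriage above 0.268 m and velocity of joint carriage below 0.02 m/s); the robot touches nothing.
It fails at once if another thing on the bench is shifted by more than 8 cm (distance of any of tape, spanner, driver, oil, pot, tray, carton from where it was at the start of the episode above 0.08 m).
Of cyl0, cyl1, cyl2, cyl3 only 2 to 4 are there at a start; the rules pass over those that are not, and their reading is None.
At some moment in a run one of cyl0, cyl1, cyl2, cyl3 may be knocked a few centimetres aside while the robot is not near it.
Once in a run the grip may slacken for a moment while it holds something.
It also fails if it takes over 210 s, if anything falls off the work surface, if the arm or the gripper's body presses on something with over 40 N, if the wrist force passes 120 N, or if a joint passes its speed limit or range.

## Working session

There is one attempt and no reset: what is moved stays moved. The work goes in short steps, Python scripts to look and compute and a tool call to move; the robot and the scene stay as the last step left them, time stands still between calls to the robot, and variables do not carry over. Pictures are saved under pics/ and viewed, at most 14 in all, crops included, and the job is handed in when it is done.

Besides the shell and the picture viewer there is one more tool, called after "Request:" by a JSON object that holds its "fn" and its "kwargs", one argument or row to a line. play_rows: Moves the arm, as the interface text tells. Its arguments: {"type":"object","properties":{"commands":{"type":"array","items":{"type":"array"}},"grip":{"type":"number"},"newtons":{"type":"number"}},"required":["commands"]}

```bash
mkdir -p pics; cat > h.py <<'E'
import numpy as np, cv2
from plant import read_state, eyes, bot
from scipy.spatial.transform import Rotation as R
def grab(n):
    f=eyes.grab_frame(n); K=np.array([[f['fx'],0,f['cx']],[0,f['fy'],f['cy']],[0,0,1]])
    return f,K
def cloud(f,K):
    z=f['z_map']; v,u=np.mgrid[:z.shape[0],:z.shape[1]]
    p=cv2.undistortPoints(np.stack([u,v],-1).reshape(-1,1,2).astype(np.float64),K,np.array(f['dist_coeffs'])).reshape(*z.shape,2)
    c=np.stack([p[...,0]*z,-p[...,1]*z,-z,np.ones_like(z)],-1)
    w=(c@np.array(f['T']).T)[...,:3]; w[z<=0]=np.nan
    return w
def ortho(w,img,x0,x1,y0,y1,s=0.00125,zmax=9):
    # rows: x downwards decreasing (far on top), cols: y decreasing to the right
    H=int((x1-x0)/s);W=int((y1-y0)/s); o=np.zeros((H,W,3),np.uint8); hz=np.full((H,W),-1.)
    m=np.isfinite(w[...,0])&(w[...,2]<zmax); p=w[m];c=img[m]; i=np.argsort(p[:,2]);p=p[i];c=c[i]
    r=((x1-p[:,0])/s).astype(int);k=((y1-p[:,1])/s).astype(int)
    ok=(r>=0)&(r<H)&(k>=0)&(k<W); o[r[ok],k[ok]]=c[ok];hz[r[ok],k[ok]]=p[ok,2]
    return o,hz
E
python3 - <<'E'
from h import *
s=read_state(); print(s['tcp_pos'],s['tcp_rot'],s['time_s'],s['grip_width'])
print(R.from_rotvec(s['tcp_rot']).as_matrix().round(3))
for n in ('top','scene'):
    f,K=grab(n); cv2.imwrite(f'pics/{n}0.png',f['pixels']); np.savez(f'{n}0.npz',w=cloud(f,K),img=f['pixels'])
    print(n,np.array(f['T']).round(3).tolist())
E
```

```text
[ 0.1434972  -0.60799848  0.25274677] [-3.11943210e+00 -3.63268445e-01  3.31942327e-04] 0.0 0.08537441314076284
[[ 0.973  0.23  -0.   ]
 [ 0.23  -0.973  0.001]
 [-0.    -0.001 -1.   ]]
top [[0.009, 0.991, -0.134, 0.298], [-1.0, 0.008, -0.006, -0.0], [-0.005, 0.134, 0.991, 1.459], [0.0, 0.0, 0.0, 1.0]]
scene [[0.263, -0.766, 0.587, 1.299], [0.965, 0.201, -0.17, -0.249], [0.013, 0.611, 0.792, 1.195], [0.0, 0.0, 0.0, 1.0]]
```

View pics/top0.png

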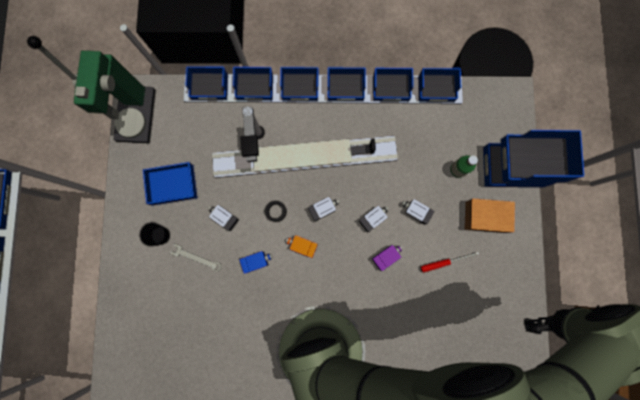

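View pics/scene0.png

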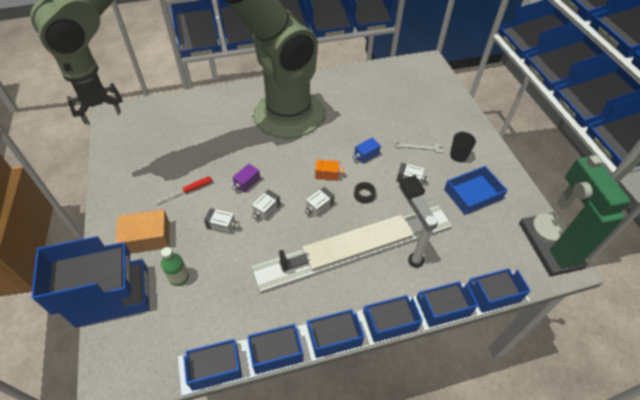

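The aluminium cylinders with white labels are in top at (223,217), (323,208), (374,217) and (418,210). The blue (255,262), orange (302,246) and purple (387,257) ones are look-alikes and stay put. The tape is at (275,211) and the carriage grip at about (370,146). Next I measure them and confirm in a crop.

```bash
cat > meas.py <<'E'
from h import *
def cyls(w,img,verbose=True):
    """lying aluminium cylinders from the top camera cloud"""
    g=img.astype(int); sat=g.max(-1)-g.min(-1)
    x,y,z=w[...,0],w[...,1],w[...,2]
    m=(z>0.035)&(z<0.062)&(x>0.3)&(x<0.66)&(y>-0.5)&(y<0.5)
    n,l,st,c=cv2.connectedComponentsWithStats(m.astype(np.uint8))
    out=[]
    for i in range(1,n):
        if st[i,4]<80: continue
        q=l==i; P=np.ascontiguousarray(w[q][:,:2].astype(np.float32)); r=cv2.minAreaRect(P)
        out.append((c[i].round(),st[i,4],np.round(r[0],4),np.round(r[1],3),round(r[2],1),np.median(z[q]).round(3),np.median(sat[q]),g[q].mean(0).round()))
    return out
E
python3 - <<'E'
from meas import *
d=np.load('top0.npz');w,img=d['w'],d['img']
for o in cyls(w,img): print(*o)
o,hz=ortho(w,img,0.3,0.85,-0.45,0.45,0.002)
# deck / grip / scanner
x,y,z=w[...,0],w[...,1],w[...,2]
def rect(m,n):
    k,l,st,c=cv2.connectedComponentsWithStats(m.astype(np.uint8))
    for i in np.argsort(-st[1:,4])[:2]+1:
        q=l==i;P=np.ascontiguousarray(w[q][:,:2].astype(np.float32));r=cv2.minAreaRect(P)
        print(n,c[i].round(),st[i,4],np.round(r[0],4),np.round(r[1],3),round(r[2],1),np.median(z[q]).round(4),P.min(0),P.max(0))
a=(x>0.55)&(x<0.84)&(y>-0.4)&(y<0.45)
rect(a&(z>0.038)&(z<0.055),'deck');rect(a&(z>0.09)&(z<0.11),'grip');rect(a&(z>0.2)&(z<0.23),'arm');rect(a&(z>0.235)&(z<0.25),'box');rect(a&(z>0.012)&(z<0.035),'track')
c=img[125:285,200:450]; cv2.imwrite('pics/crop0.png',cv2.resize(c,None,fx=3.2,fy=3.2,interpolation=cv2.INTER_CUBIC))
E
```

```text
[301. 158.] 1593 [0.6371 0.0264] [0.069 0.408] 4.0 0.045 19.0 [160. 178. 177.]
[186. 181.] 174 [0.5515 0.4703] [0.12  0.074] 7.0 0.047 102.0 [116.  51.  17.]
[322. 208.] 379 [ 0.4668 -0.0057] [0.05  0.093] 27.6 0.05 17.0 [156. 147. 143.]
[420. 211.] 393 [ 0.4566 -0.3251] [0.081 0.052] 61.3 0.05 17.0 [155. 145. 142.]
[469. 213.] 85 [ 0.4495 -0.4869] [0.004 0.099] 86.1 0.047 27.0 [18. 31. 46.]
[223. 217.] 386 [0.4347 0.3312] [0.094 0.05 ] 55.2 0.05 16.0 [151. 142. 139.]
[373. 218.] 376 [ 0.4315 -0.1698] [0.05  0.081] 38.0 0.05 17.0 [155. 145. 142.]
[303. 246.] 387 [0.3414 0.0658] [0.094 0.05 ] 68.8 0.05 167.0 [ 25. 110. 178.]
[388. 253.] 234 [ 0.3238 -0.212 ] [0.045 0.089] 0.5 0.05 92.0 [140.  58. 120.]
[256. 255.] 91 [0.3102 0.2193] [0.019 0.067] 0.6 0.049 133.0 [154.  75.  42.]
deck [307. 154.] 2365 [0.6494 0.0307] [0.082 0.404] 5.9 0.0448 [ 0.5891455  -0.17232269] [0.69918406 0.22866619]
deck [190. 171.] 45 [0.5827 0.4434] [0.064 0.006] 9.0 0.0474 [0.5514252  0.43520555] [0.6144155 0.4496021]
grip [373. 144.] 57 [ 0.6697 -0.165 ] [0.039 0.014] 8.3 0.0991 [ 0.6508395  -0.17267372] [ 0.6888781  -0.15688331]
grip [256. 126.] 8 [0.7241 0.2149] [0.002 0.014] 60.3 0.1011 [0.71851426 0.21231183] [0.7305966  0.21920241]
arm [248. 121.] 303 [0.7023 0.2223] [0.09  0.031] 6.4 0.2186 [0.6583268  0.20272948] [0.7474971  0.24138838]
arm [251. 158.] 66 [0.5909 0.21  ] [0.014 0.047] 5.9 0.2185 [0.58372086 0.18739839] [0.60012954 0.23375447]
box [249. 145.] 329 [0.6236 0.2141] [0.058 0.05 ] 4.1 0.2415 [0.5934919  0.18832207] [0.65363    0.23925188]
track [299. 159.] 1815 [0.6457 0.0601] [0.087 0.631] 6.0 0.0221 [ 0.5722509  -0.25687805] [0.71822566 0.3772151 ]
track [359. 141.] 119 [ 0.6987 -0.131 ] [0.022 0.072] 7.3 0.0233 [ 0.6846904  -0.16577326] [ 0.711063   -0.09585166]
```

View pics/crop0.png

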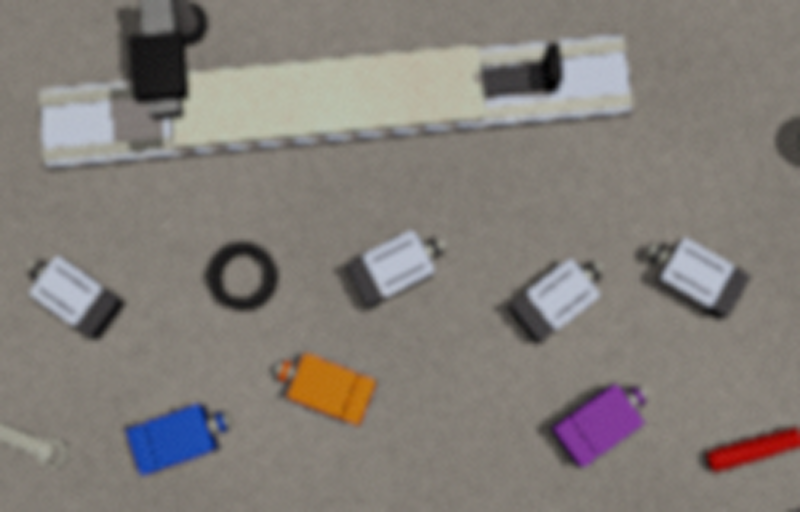

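```bash
cat > plan.py <<'E'
from h import *
def plan(wps,start=None):
    """wps: (x,y,z,angle deg of tool y in world). Prints shift/turn units from each pose to the next."""
    if start is None:
        s=read_state(); M=R.from_rotvec(s['tcp_rot']).as_matrix()
        p=np.array(s['tcp_pos']); a=np.degrees(np.arctan2(M[1,1],M[0,1]))
        print('now',p.round(4),round(a,2),'t',s['time_s'],'w',round(s['grip_width'],4))
    else: p=np.array(start[:3],float);a=start[3]
    for q in wps:
        q=np.array(q,float); A=np.radians(a); ty=np.array([np.cos(A),np.sin(A),0]); tx=np.array([-np.sin(A),np.cos(A),0])
        tx=np.cross(ty,[0,0,-1]); d=q[:3]-p; t=(q[3]-a+180)%360-180
        print('->',q.round(4).tolist(),'shift',[round(v/0.2,3) for v in (d@tx,d@ty,-d[2])],'turn',round(-np.radians(t)/0.5,3))
        p,a=q[:3],q[3]
E
python3 - <<'E'
from plan import *
plan([(.27,-.5,.25,-78),(.4,-.4,.25,-80),(.53,-.28,.22,-82),(.6697,-.165,.18,-84),(.6697,-.165,.088,-84)])
E
```

```text
now [ 0.1435 -0.608   0.2528] -76.72 t 0.1 w 0.0853
-> [0.27, -0.5, 0.25, -78.0] shift [np.float64(0.74), np.float64(-0.38), np.float64(0.014)] turn 0.045
-> [0.4, -0.4, 0.25, -80.0] shift [np.float64(0.74), np.float64(-0.354), np.float64(-0.0)] turn 0.07
-> [0.53, -0.28, 0.22, -82.0] shift [np.float64(0.744), np.float64(-0.478), np.float64(0.15)] turn 0.07
-> [0.6697, -0.165, 0.18, -84.0] shift [np.float64(0.772), np.float64(-0.472), np.float64(0.2)] turn 0.07
-> [0.6697, -0.165, 0.088, -84.0] shift [np.float64(0.0), np.float64(0.0), np.float64(0.46)] turn -0.0
```

Request:
{"fn": "play_rows", "kwargs": {
  "commands": [
    [[0.74,-0.38,0.014],0.045],
    [[0.74,-0.38,0.014],0.045],
    [[0.74,-0.38,0.014],0.045],
    [[0.74,-0.38,0.014],0.045],
    [[0.74,-0.38,0.014],0.045]
  ],
  "grip": 0
}}

```text
time_s: 0.6
tcp_pos: [0.2727, -0.4983, 0.2504]
tcp_rot: [-3.123, -0.335, -0.001]
wrist_force: [0.5, -1.8, -0.2]
grip_width: 0.0855
grip_force: 0.0
```

Request:
{"fn": "play_rows", "kwargs": {
  "commands": [
    [[0.74,-0.354,0],0.07],
    [[0.74,-0.354,0],0.07],
    [[0.74,-0.354,0],0.07],
    [[0.74,-0.354,0],0.07],
    [[0.74,-0.354,0],0.07]
  ]
}}

```text
time_s: 1.1
tcp_pos: [0.4015, -0.3993, 0.2502]
tcp_rot: [-3.129, -0.278, -0.0]
wrist_force: [-0.8, -0.4, -0.2]
grip_width: 0.0854
grip_force: 0.0
```

Request:
{"fn": "play_rows", "kwargs": {
  "commands": [
    [[0.744,-0.478,0.15],0.07],
    [[0.744,-0.478,0.15],0.07],
    [[0.744,-0.478,0.15],0.07],
    [[0.744,-0.478,0.15],0.07],
    [[0.744,-0.478,0.15],0.07]
  ]
}}

```text
time_s: 1.6
tcp_pos: [0.5317, -0.2785, 0.2194]
tcp_rot: [-3.132, -0.224, 0.001]
wrist_force: [-1.0, -0.0, 0.9]
grip_width: 0.0856
grip_force: 0.0
```

Request:
{"fn": "play_rows", "kwargs": {
  "commands": [
    [[0.772,-0.472,0.2],0.07],
    [[0.772,-0.472,0.2],0.07],
    [[0.772,-0.472,0.2],0.07],
    [[0.772,-0.472,0.2],0.07],
    [[0.772,-0.472,0.2],0.07],
    [[0.772,-0.472,0.2],0.07],
    [[0.772,-0.472,0.2],0.07]
  ]
}}

```text
time_s: 2.3
tcp_pos: [0.6688, -0.1685, 0.1807]
tcp_rot: [3.136, 0.159, -0.001]
wrist_force: [0.2, 0.1, 0.3]
grip_width: 0.0854
grip_force: 0.0
```

```bash
python3 - <<'E'
from plan import *
plan([(.6697,-.165,.088,-84)])
plan([(.6697,-.165,.088,-84),(.6697+.0212*.94,-.165-.199*.94,.088,-84)])
E
```

```text
now [ 0.6688 -0.1685  0.1807] -84.2 t 2.3 w 0.0854
-> [0.6697, -0.165, 0.088, -84.0] shift [np.float64(0.006), np.float64(-0.017), np.float64(0.463)] turn -0.007
now [ 0.6688 -0.1685  0.1807] -84.2 t 2.3 w 0.0854
-> [0.6697, -0.165, 0.088, -84.0] shift [np.float64(0.006), np.float64(-0.017), np.float64(0.463)] turn -0.007
-> [0.6896, -0.3521, 0.088, -84.0] shift [np.float64(0.001), np.float64(0.941), np.float64(-0.0)] turn -0.0
```

Request:
{"fn": "play_rows", "kwargs": {
  "commands": [
    [[0.006,-0.017,0.2],0],
    [[0.006,-0.017,0.35],0],
    [[0.006,-0.017,0.463],0],
    [[0.006,-0.017,0.463],0],
    [[0.006,-0.017,0.463],0]
  ]
}}

```text
time_s: 2.8
tcp_pos: [0.6706, -0.1635, 0.0889]
tcp_rot: [3.137, 0.161, 0.0]
wrist_force: [-0.2, -0.5, -0.9]
grip_width: 0.0856
grip_force: 0.0
```

Request:
{"fn": "play_rows", "kwargs": {
  "commands": [
    [[0,0,0],0],
    [[0,0,0],0],
    [[0,0,0],0],
    [[0,0,0],0],
    [[0,0,0],0],
    [[0,0,0],0]
  ],
  "grip": 1,
  "newtons": 60
}}

```text
time_s: 3.4
tcp_pos: [0.671, -0.1622, 0.0884]
tcp_rot: [3.137, 0.163, 0.001]
wrist_force: [-1.2, -1.5, 6.3]
grip_width: 0.0131
grip_force: 58.4
```

Request:
{"fn": "play_rows", "kwargs": {
  "commands": [
    [[0,0.08,0],0],
    [[0,0.16,0],0],
    [[0,0.24,0],0],
    [[0,0.32,0],0],
    [[0,0.4,0],0],
    [[0,0.46,0],0],
    [[0,0.52,0],0],
    [[0,0.58,0],0],
    [[0,0.64,0],0],
    [[0,0.64,0],0]
  ]
}}

```text
time_s: 4.4
tcp_pos: [0.6844, -0.2912, 0.0884]
tcp_rot: [3.136, 0.161, 0.002]
wrist_force: [0.1, -3.4, 6.4]
grip_width: 0.0132
grip_force: 61.1
```

Request:
{"fn": "play_rows", "kwargs": {
  "commands": [
    [[0,0.02,0],0],
    [[0,0.04,0],0],
    [[0,0.06,0],0],
    [[0,0.08,0],0],
    [[0,0.08,0],0]
  ]
}}

```text
time_s: 4.9
tcp_pos: [0.6859, -0.3053, 0.0884]
tcp_rot: [3.137, 0.163, 0.001]
wrist_force: [-0.3, -1.9, 6.9]
grip_width: 0.0132
grip_force: 60.8
```

Request:
{"fn": "play_rows", "kwargs": {
  "commands": [
    [[0,0.015,0],0],
    [[0,0.03,0],0],
    [[0,0.03,0],0],
    [[0,0.03,0],0]
  ]
}}

```text
time_s: 5.3
tcp_pos: [0.6862, -0.3079, 0.0884]
tcp_rot: [-3.133, -0.166, 0.003]
wrist_force: [-10.7, 14.5, 15.5]
grip_width: 0.0134
grip_force: 62.4
```

Request:
{"fn": "play_rows", "kwargs": {
  "commands": [
    [[0,0.015,0],0],
    [[0,0.03,0],0],
    [[0,0.03,0],0],
    [[0,0.03,0],0]
  ]
}}

```text
time_s: 5.7
tcp_pos: [0.6864, -0.308, 0.0882]
tcp_rot: [-3.126, -0.17, 0.008]
wrist_force: [-26.6, 43.4, 31.8]
grip_width: 0.0131
grip_force: 65.2
```

Reached the loading stop, where the force rises. I'll back off, release, rise and look.

Request:
{"fn": "play_rows", "kwargs": {
  "commands": [
    [[0,-0.03,0],0],
    [[0,-0.05,0],0],
    [[0,-0.05,0],0]
  ]
}}

```text
time_s: 6.0
tcp_pos: [0.6861, -0.3061, 0.0884]
tcp_rot: [-3.137, -0.165, 0.0]
wrist_force: [-3.6, 1.8, 8.4]
grip_width: 0.0131
grip_force: 62.0
```

Request:
{"fn": "play_rows", "kwargs": {
  "commands": [
    [[0,0,0],0],
    [[0,0,0],0],
    [[0,0,0],0],
    [[0,0,0],0],
    [[0,0,-0.2],0],
    [[0,0,-0.4],0],
    [[0,0,-0.6],0],
    [[0,0,-0.8],0],
    [[0,0,-0.8],0]
  ],
  "grip": 0
}}

```text
time_s: 6.9
tcp_pos: [0.6879, -0.308, 0.2543]
tcp_rot: [3.134, 0.163, 0.012]
wrist_force: [-0.2, -0.4, 0.1]
grip_width: 0.0851
grip_force: 0.0
```

```bash
cat >> meas.py <<'E'
def look(tag):
    f,K=grab('top'); w=cloud(f,K); img=f['pixels']; np.savez(f'{tag}.npz',w=w,img=img)
    x,y,z=w[...,0],w[...,1],w[...,2]
    for o in cyls(w,img):
        if o[6]<40 and np.isfinite(o[5]): print(*o[:6])
    a=(x>0.55)&(x<0.84)&(y>-0.4)&(y<0.45)&(z>0.09)&(z<0.11)
    k,l,st,c=cv2.connectedComponentsWithStats(a.astype(np.uint8))
    for i in range(1,k):
        if st[i,4]>30: print('grip?',w[l==i].mean(0).round(4),c[i].round(),st[i,4])
    return w,img
E
python3 - <<'E'
from plan import *; from meas import *
plan([])
w,img=look('top1')
E
```

```text
now [ 0.6879 -0.308   0.2543] -84.05 t 6.9 w 0.0851
[337. 156.] 1169 [ 0.6331 -0.0747] [0.055 0.331] 0.3 0.045
[322. 208.] 383 [ 0.4677 -0.0079] [0.051 0.097] 27.3 0.05
[469. 213.] 86 [ 0.45   -0.4869] [0.005 0.1  ] 85.7 0.049
[222. 217.] 382 [0.4351 0.3318] [0.094 0.05 ] 55.4 0.05
[370. 218.] 251 [ 0.4326 -0.1687] [0.048 0.08 ] 40.2 0.05
grip? [ 0.6804 -0.3046  0.099 ] [416. 140.] 58
```

```bash
cat >> meas.py <<'E'
def fit(w,c,verbose=1):
    """lying cylinder near c=(x,y): centre of body, axis angle (deg, foot->rod)"""
    x,y,z=w[...,0],w[...,1],w[...,2]
    n=np.hypot(x-c[0],y-c[1])<0.075
    P=w[n&(z>0.0455)&(z<0.056)][:,:2].astype(np.float32)
    r=cv2.minAreaRect(np.ascontiguousarray(P)); b=cv2.boxPoints(r); e1,e2=b[1]-b[0],b[2]-b[1]
    e=e1 if np.linalg.norm(e1)>np.linalg.norm(e2) else e2; a=e/np.linalg.norm(e); cc=np.array(r[0])
    Q=w[n&(z>0.022)&(z<0.037)][:,:2]-cc; s=Q@a; t=Q@np.array([-a[1],a[0]]); k=abs(t)<0.008
    up,dn=(s[k]>0.045).sum(),(s[k]<-0.045).sum()
    if dn>up: a=-a
    phi=np.degrees(np.arctan2(a[1],a[0])); print('fit',cc.round(4),'phi',phi.round(1),np.round(r[1],3),len(P),'rodpix',up,dn)
    return cc,phi,a
E
python3 - <<'E'
from plan import *; from meas import *
w0=np.load('top0.npz')['w'];w1=np.load('top1.npz')['w']
for n,w,c in (('A',w1,(.435,.331)),('B',w1,(.467,-.007)),('C',w0,(.4315,-.17)),('D',w0,(.4566,-.325))):
    print(n); fit(w,c)
print(np.round(read_state()['q'],2))
E
```

```text
A
fit [0.4314 0.3262] phi 56.3 [0.081 0.05 ] 331 rodpix 22 0
B
fit [0.4634 0.0005] phi -62.7 [0.051 0.079] 335 rodpix 21 0
C
fit [ 0.4314 -0.17  ] phi -51.7 [0.05  0.081] 329 rodpix 23 0
D
fit [ 0.4568 -0.3248] phi 59.9 [0.081 0.051] 345 rodpix 20 0
[ 0.4   0.74 -0.11  1.2   0.08  1.2  -1.18]
```

```bash
python3 - <<'E'
from plan import *
plan([(.58,-.305,.25,-60),(.4708,-.3006,.2,-30)])
E
```

```text
now [ 0.687  -0.3077  0.251 ] -84.04 t 6.95 w 0.0852
-> [0.58, -0.305, 0.25, -60.0] shift [np.float64(-0.531), np.float64(-0.069), np.float64(0.005)] turn -0.839
-> [0.4708, -0.3006, 0.2, -30.0] shift [np.float64(-0.462), np.float64(-0.292), np.float64(0.25)] turn -1.047
```

Request:
{"fn": "play_rows", "kwargs": {
  "commands": [
    [[-0.25,-0.03,0],-0.28],
    [[-0.531,-0.069,0.005],-0.56],
    [[-0.531,-0.069,0.005],-0.839],
    [[-0.531,-0.069,0.005],-0.839],
    [[-0.531,-0.069,0.005],-0.839]
  ]
}}

```text
time_s: 7.45
tcp_pos: [0.5796, -0.3045, 0.2466]
tcp_rot: [-3.036, -0.807, -0.001]
wrist_force: [1.0, 0.1, 0.3]
grip_width: 0.0857
grip_force: 0.0
```

Request:
{"fn": "play_rows", "kwargs": {
  "commands": [
    [[-0.2,-0.12,0.1],-0.28],
    [[-0.462,-0.292,0.25],-0.56],
    [[-0.462,-0.292,0.25],-0.84],
    [[-0.462,-0.292,0.25],-1.0],
    [[-0.462,-0.292,0.25],-1.0],
    [[-0.462,-0.292,0.25],-1.0]
  ]
}}

```text
time_s: 8.05
tcp_pos: [0.4709, -0.3, 0.1967]
tcp_rot: [-2.742, -1.533, -0.001]
wrist_force: [-0.2, 0.5, 0.7]
grip_width: 0.0854
grip_force: 0.0
```

```bash
python3 - <<'E'
from plan import *; from meas import *
f,K=grab('wrist'); w=cloud(f,K); cv2.imwrite('pics/wr1.png',f['pixels'])
cc,phi,a=fit(w,(.4568,-.325))
g=cc+.028*a
plan([(*g,.09,phi-90),(*g,.032,phi-90)])
E
```

```text
fit [ 0.4562 -0.3243] phi 59.6 [0.08 0.05] 4003 rodpix 311 0
now [ 0.4709 -0.2999  0.1968] -31.54 t 8.1 w 0.0858
-> [0.4704, -0.3001, 0.09, -30.4352] shift [np.float64(-0.002), np.float64(-0.001), np.float64(0.534)] turn -0.039
-> [0.4704, -0.3001, 0.032, -30.4352] shift [np.float64(0.0), np.float64(0.0), np.float64(0.29)] turn -0.0
```

View pics/wr1.png

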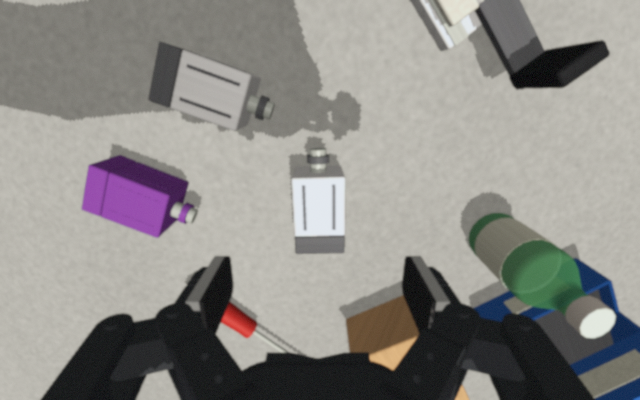

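The wrist view shows cylinder D at (318,205) with its rod at (317,157), foot down-image, and nothing near the fingers. I'll grasp near the rod end with light force so it can swing foot-down.

Request:
{"fn": "play_rows", "kwargs": {
  "commands": [
    [[0,0,0.2],-0.039],
    [[0,0,0.4],-0.039],
    [[0,0,0.6],-0.039],
    [[0,0,0.72],-0.039],
    [[0,0,0.824],-0.039],
    [[0,0,0.824],-0.039],
    [[0,0,0.824],-0.039]
  ]
}}

```text
time_s: 8.8
tcp_pos: [0.4704, -0.2999, 0.0324]
tcp_rot: [-2.724, -1.564, 0.0]
wrist_force: [-0.0, 0.9, 0.6]
grip_width: 0.0857
grip_force: 0.0
```

Request:
{"fn": "play_rows", "kwargs": {
  "commands": [
    [[0,0,0],0],
    [[0,0,0],0],
    [[0,0,0],0],
    [[0,0,0],0],
    [[0,0,0],0],
    [[0,0,0],0]
  ],
  "grip": 1,
  "newtons": 20
}}

```text
time_s: 9.4
tcp_pos: [0.4703, -0.3005, 0.0332]
tcp_rot: [2.723, 1.564, 0.001]
wrist_force: [-0.2, 1.0, 10.0]
grip_width: 0.0499
grip_force: 19.7
```

Request:
{"fn": "play_rows", "kwargs": {
  "commands": [
    [[0,0,-0.08],0],
    [[0,0,-0.16],0],
    [[0,0,-0.24],0],
    [[0,0,-0.32],0],
    [[0,0,-0.4],0],
    [[0,0,-0.4],0],
    [[0,0,-0.4],0],
    [[0,0,-0.4],0]
  ]
}}

```text
time_s: 10.2
tcp_pos: [0.4693, -0.3, 0.1113]
tcp_rot: [-2.723, -1.565, 0.001]
wrist_force: [0.2, -0.0, -3.9]
grip_width: 0.0497
grip_force: 22.4
```

```bash
python3 - <<'E'
from plan import *; from meas import *
plan([])
f,K=grab('wrist'); a=f['pixels']; f,K=grab('scene'); b=f['pixels']
cv2.imwrite('pics/d1.png',np.hstack([cv2.resize(a,(400,250)),cv2.resize(b[150:300,130:370],(400,250))]))
E
```

```text
now [ 0.4693 -0.3     0.1113] -30.24 t 10.2 w 0.0497
```

View pics/d1.png

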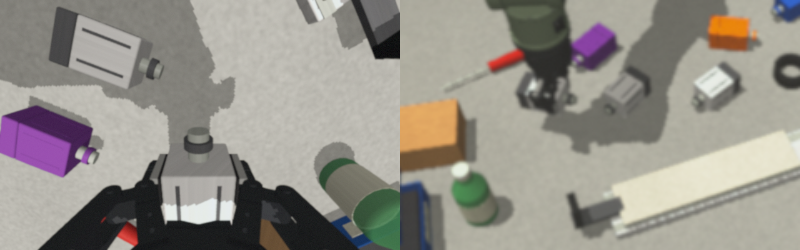

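The left half shows the cylinder held with its rod still pointing outward, so it has tilted little or not at all. I'll measure the tilt from wrist depth.

```bash
cat >> meas.py <<'E'
def tilt():
    """tilt of the held cylinder from the wrist cloud: normals of faces, in the plane (toolx, up)"""
    s=read_state(); M=R.from_rotvec(s['tcp_rot']).as_matrix(); p=np.array(s['tcp_pos'])
    f,K=grab('wrist'); w=cloud(f,K); q=(w-p)@M   # tool coords
    m=(abs(q[...,1])<0.018)&(abs(q[...,0])<0.12)&(q[...,2]>-0.05)&(q[...,2]<0.1)&np.isfinite(q[...,0])&(w[...,2]>0.012)
    xs=q[...,0][m]; zs=-q[...,2][m]
    return xs,zs,q,m,f
E
python3 - <<'E'
from meas import *
xs,zs,q,m,f=tilt()
ax=np.round(xs/0.004)*0.004
for v in np.unique(ax): k=ax==v; print(round(v,3),k.sum(),zs[k].min().round(4),np.median(zs[k]).round(4),zs[k].max().round(4))
E
```

```text
-0.032 7 0.0146 0.0151 0.0154
-0.028 239 0.0143 0.0158 0.0171
-0.024 534 0.0144 0.016 0.0174
-0.02 528 0.0148 0.0161 0.0179
-0.016 552 0.0146 0.0163 0.0178
-0.012 592 0.0148 0.0164 0.018
-0.008 588 0.0151 0.0165 0.0181
-0.004 635 0.0151 0.0166 0.0182
0.0 650 0.0152 0.0168 0.0183
0.004 662 0.0142 0.0169 0.0185
0.008 739 0.0146 0.017 0.0185
0.012 3324 -0.0308 0.0046 0.0184
0.016 290 -0.0073 -0.0005 0.05
0.02 157 -0.0064 0.0009 0.0047
0.024 367 -0.0064 0.0022 0.0045
0.028 578 -0.0138 0.0 0.0051
0.032 404 -0.0159 -0.001 0.0019
0.036 263 -0.0151 -0.0081 0.0014
```

Friction holds it level (about 2° tilt). I'll put it down and pinch only the outer end of the rod at the fingertips, where gravity can swing the heavy foot down.

Request:
{"fn": "play_rows", "kwargs": {
  "commands": [
    [[0,0,0.15],0],
    [[0,0,0.3],0],
    [[0,0,0.36],0],
    [[0,0,0.39],0],
    [[0,0,0.39],0],
    [[0,0,0.39],0]
  ]
}}

```text
time_s: 10.95
tcp_pos: [0.4701, -0.3003, 0.0347]
tcp_rot: [2.723, 1.565, 0.001]
wrist_force: [-0.1, -1.0, -3.8]
grip_width: 0.0501
grip_force: 23.0
```

Request:
{"fn": "play_rows", "kwargs": {
  "commands": [
    [[0,0,0],0],
    [[0,0,0],0],
    [[0,0,0],0],
    [[0,0,0],0],
    [[0.08,0,-0.02],0],
    [[0.165,0,-0.02],0],
    [[0.165,0,-0.02],0],
    [[0.165,0,-0.02],0]
  ],
  "grip": 0
}}

```text
time_s: 11.75
tcp_pos: [0.4868, -0.2709, 0.0383]
tcp_rot: [2.723, 1.567, 0.0]
wrist_force: [0.0, 0.5, -0.6]
grip_width: 0.0853
grip_force: 0.0
```

Request:
{"fn": "play_rows", "kwargs": {
  "commands": [
    [[0,0,0],0],
    [[0,0,0],0],
    [[0,0,0],0],
    [[0,0,0],0],
    [[0,0,0],0],
    [[0,0,0],0],
    [[0,0,0],0]
  ],
  "grip": 1,
  "newtons": 20
}}

```text
time_s: 12.45
tcp_pos: [0.4862, -0.2717, 0.0381]
tcp_rot: [2.724, 1.565, -0.0]
wrist_force: [-1.1, -0.3, 2.3]
grip_width: 0.0145
grip_force: 19.5
```

Request:
{"fn": "play_rows", "kwargs": {
  "commands": [
    [[0,0,-0.06],0],
    [[0,0,-0.12],0],
    [[0,0,-0.18],0],
    [[0,0,-0.24],0],
    [[0,0,-0.3],0],
    [[0,0,-0.36],0],
    [[0,0,-0.42],0],
    [[0,0,-0.48],0],
    [[0,0,-0.48],0],
    [[0,0,-0.48],0]
  ]
}}

```text
time_s: 13.45
tcp_pos: [0.4862, -0.2717, 0.1341]
tcp_rot: [2.724, 1.565, -0.0]
wrist_force: [-0.0, 0.3, -4.3]
grip_width: 0.0144
grip_force: 19.5
```

```bash
python3 - <<'E'
from plan import *; from meas import *
plan([])
f,K=grab('wrist'); a=f['pixels']; f,K=grab('scene'); b=f['pixels']
cv2.imwrite('pics/d2.png',np.hstack([cv2.resize(a,(400,250)),cv2.resize(b[150:300,130:370],(400,250))]))
E
```

```text
now [ 0.4862 -0.2717  0.1341] -30.23 t 13.45 w 0.0144
```

View pics/d2.png

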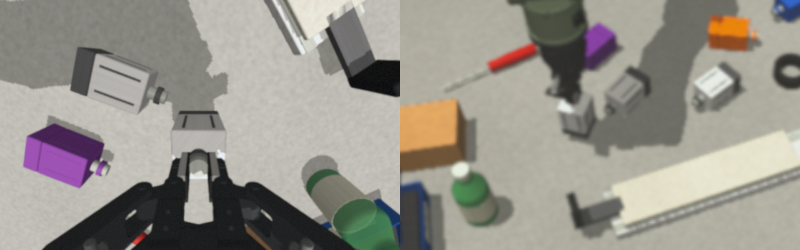

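It swung: in both views the cylinder now hangs below the fingers, foot down. Measure its residual tilt.

```bash
cat >> meas.py <<'E'
def prof():
    xs,zs,q,m,f=tilt(); ax=np.round(xs/0.004)*0.004
    print(' '.join(f'{v*1000:.0f}:{zs[ax==v].min()*1000:.0f}..{np.median(zs[ax==v])*1000:.0f}..{zs[ax==v].max()*1000:.0f}({(ax==v).sum()})' for v in np.unique(ax)))
E
python3 - <<'E'
from meas import *
import meas
src=None
s=read_state(); M=R.from_rotvec(s['tcp_rot']).as_matrix(); p=np.array(s['tcp_pos'])
for n in('wrist','scene'):
    f,K=grab(n); w=cloud(f,K); q=(w-p)@M
    m=(abs(q[...,1])<0.03)&(abs(q[...,0])<0.08)&(q[...,2]>0.005)&(q[...,2]<0.13)&np.isfinite(q[...,0])&(w[...,2]>0.008)
    # local normals clusters
    gx=np.gradient(w,axis=1);gy=np.gradient(w,axis=0); nn=np.cross(gx,gy); nn/=np.linalg.norm(nn,axis=-1,keepdims=True)+1e-12
    cam=np.array(f['T'])[:3,3]; sg=np.sign(((cam-w)*nn).sum(-1)); nn=(nn*sg[...,None])@M
    N=nn[m]; Q=q[m]
    for nm,k in (('front(+x)',(N[:,0]>0.8)),('up',(N[:,2]<-0.8)),('side',abs(N[:,1])>.8)):
        if k.sum()>15:
            c=Q[k]; u,sv,vt=np.linalg.svd(c-np.median(c,0),full_matrices=False); print(n,nm,k.sum(),np.median(c,0).round(4),c.min(0).round(3),c.max(0).round(3),'n',vt[2].round(3),np.median(N[k],0).round(3))
E
```

```text
wrist front(+x) 3224 [ 0.0229 -0.0017  0.0478] [-0.023 -0.025  0.005] [0.025 0.023 0.11 ] n [ 0.989  0.002 -0.148] [ 0.978 -0.004  0.029]
wrist up 1746 [ 0.0108 -0.0012  0.033 ] [-0.024 -0.026  0.007] [0.024 0.023 0.036] n [-0.772 -0.001  0.636] [-0.128 -0.004 -0.895]
wrist side 587 [ 0.0081 -0.0002  0.0326] [-0.024 -0.026  0.005] [0.024 0.024 0.107] n [-0.956 -0.005  0.292] [ 0.079  0.803 -0.152]
scene front(+x) 126 [ 0.0202 -0.0003  0.0616] [-0.017 -0.023  0.005] [0.025 0.026 0.112] n [ 0.994  0.019 -0.107] [0.974 0.02  0.064]
scene up 69 [0.0116 0.0102 0.0325] [-0.02  -0.022  0.027] [0.075 0.027 0.125] n [-0.612 -0.265  0.745] [ 0.039 -0.073 -0.917]
scene side 180 [-0.0026  0.024   0.0654] [-0.029 -0.007  0.007] [0.021 0.028 0.111] n [-0.044  0.995 -0.092] [0.036 0.955 0.063]
```

```bash
python3 - <<'E'
from plan import *; from meas import *
w=np.load('top1.npz')['w']
x,y,z=w[...,0],w[...,1],w[...,2]
m=(x>.55)&(x<.8)&(z>.0425)&(z<.0475)&(y>-.25)&(y<.1)
e=np.array([-.1045,.9945]);n=np.array([.9945,.1045]);C=np.array([.661,-.074])
P=w[m][:,:2]-C; s=P@e; t=P@n
for k in np.arange(-.16,.17,.04):
    q=abs(s-k)<.008; print(round(k,2),q.sum(),t[q].min().round(4),t[q].max().round(4))
print('s',s.min(),s.max(),'z',np.median(w[m][:,2]))
for v in (-.115,-.04,.035,.11): print((C+v*e).round(4))
p=C-.115*e
plan([(.486,-.272,.205,-30.2),(.58,-.23,.205,-10),(*p,.205,6),(*p,.165,6)])
E
```

```text
-0.16 49 -0.0397 0.0338
-0.12 63 -0.0401 0.0377
-0.08 64 -0.0401 0.0377
-0.04 48 -0.0393 0.0386
0.0 63 -0.0388 0.0385
0.04 69 -0.0409 0.0387
0.08 65 -0.041 0.0392
0.12 70 -0.04 0.0384
0.16 51 -0.0395 0.0371
s -0.17576063509992082 0.1668138708361026 z 0.04497512884622168
[ 0.673  -0.1884]
[ 0.6652 -0.1138]
[ 0.6573 -0.0392]
[0.6495 0.0354]
now [ 0.4861 -0.2715  0.1335] -30.22 t 13.65 w 0.0143
-> [0.486, -0.272, 0.205, -30.2] shift [np.float64(-0.002), np.float64(0.001), np.float64(-0.357)] turn -0.001
-> [0.58, -0.23, 0.205, -10.0] shift [np.float64(0.418), np.float64(0.301), np.float64(-0.0)] turn -0.705
-> [0.673, -0.1884, 0.205, 6.0] shift [np.float64(0.286), np.float64(0.422), np.float64(-0.0)] turn -0.559
-> [0.673, -0.1884, 0.165, 6.0] shift [np.float64(0.0), np.float64(0.0), np.float64(0.2)] turn -0.0
```

Request:
{"fn": "play_rows", "kwargs": {
  "commands": [
    [[0,0,-0.1],0],
    [[0,0,-0.2],0],
    [[0,0,-0.3],0],
    [[0,0,-0.357],0],
    [[0,0,-0.357],0]
  ],
  "newtons": 50
}}

```text
time_s: 14.15
tcp_pos: [0.4868, -0.2718, 0.2064]
tcp_rot: [2.723, 1.565, 0.001]
wrist_force: [0.8, -0.3, -4.0]
grip_width: 0.0129
grip_force: 48.8
```

Request:
{"fn": "play_rows", "kwargs": {
  "commands": [
    [[0.06,0.04,0],-0.1],
    [[0.12,0.09,0],-0.2],
    [[0.18,0.13,0],-0.3],
    [[0.24,0.17,0],-0.4],
    [[0.3,0.22,0],-0.5],
    [[0.36,0.26,0],-0.6],
    [[0.418,0.301,0],-0.705],
    [[0.418,0.301,0],-0.705]
  ]
}}

```text
time_s: 14.95
tcp_pos: [0.5824, -0.2277, 0.2051]
tcp_rot: [-2.401, -2.025, -0.002]
wrist_force: [0.6, 1.2, -4.6]
grip_width: 0.013
grip_force: 48.9
```

Request:
{"fn": "play_rows", "kwargs": {
  "commands": [
    [[0.04,0.06,0],-0.08],
    [[0.08,0.12,0],-0.16],
    [[0.13,0.19,0],-0.25],
    [[0.18,0.26,0],-0.34],
    [[0.22,0.33,0],-0.42],
    [[0.26,0.38,0],-0.5],
    [[0.286,0.422,0],-0.559],
    [[0.286,0.422,0],-0.559],
    [[0.286,0.422,0],-0.559]
  ]
}}

```text
time_s: 15.85
tcp_pos: [0.6732, -0.1883, 0.2053]
tcp_rot: [-2.103, -2.334, 0.001]
wrist_force: [-0.0, -0.6, -3.9]
grip_width: 0.0134
grip_force: 49.0
```

```bash
cat >> meas.py <<'E'
def held():
    s=read_state(); M=R.from_rotvec(s['tcp_rot']).as_matrix(); p=np.array(s['tcp_pos'])
    f,K=grab('wrist'); w=cloud(f,K); q=(w-p)@M
    x,y,z=q[...,0],q[...,1],q[...,2]
    for lo in (.02,.03,.04,.05,.07,.09,.105):
        m=(abs(x)<.06)&(abs(y)<.04)&(z>lo)&(z<lo+.01)
        if m.sum()>20: print('z',lo,m.sum(),'x',x[m].min().round(4),x[m].max().round(4),'y',y[m].min().round(4),y[m].max().round(4))
    return f['pixels']
E
python3 - <<'E'
from plan import *; from meas import *
held()
p=(.673,-.1884)
plan([(*p,.165,6),(*p,.157,6)])
E
```

```text
z 0.02 86 x 0.0088 0.0122 y -0.0077 0.0057
z 0.03 3713 x -0.025 0.0255 y -0.0261 0.0242
z 0.04 433 x 0.0236 0.0252 y -0.0252 0.0235
z 0.05 343 x 0.0229 0.0247 y -0.0253 0.0234
z 0.07 276 x 0.0221 0.0236 y -0.025 0.0235
z 0.09 201 x 0.0209 0.0223 y -0.0251 0.0234
z 0.105 122 x 0.0206 0.0216 y -0.0246 0.0238
now [ 0.673  -0.1886  0.2054] 5.92 t 15.9 w 0.013
-> [0.673, -0.1884, 0.165, 6.0] shift [np.float64(0.001), np.float64(0.0), np.float64(0.202)] turn -0.003
-> [0.673, -0.1884, 0.157, 6.0] shift [np.float64(0.0), np.float64(0.0), np.float64(0.04)] turn -0.0
```

Hanging within 3° of vertical. Lower, release and rise.

Request:
{"fn": "play_rows", "kwargs": {
  "commands": [
    [[0,0,0.06],0],
    [[0,0,0.12],0],
    [[0,0,0.17],0],
    [[0,0,0.2],0],
    [[0,0,0.21],0],
    [[0,0,0.22],0],
    [[0,0,0.23],0],
    [[0,0,0.24],0],
    [[0,0,0.24],0]
  ],
  "newtons": 20
}}

```text
time_s: 16.8
tcp_pos: [0.6741, -0.1886, 0.1585]
tcp_rot: [2.102, 2.332, 0.001]
wrist_force: [-0.9, -1.3, 3.9]
grip_width: 0.0133
grip_force: 49.8
```

Request:
{"fn": "play_rows", "kwargs": {
  "commands": [
    [[0,0,0.015],0],
    [[0,0,0.015],0],
    [[0,0,0.015],0]
  ]
}}

```text
time_s: 17.1
tcp_pos: [0.6748, -0.1886, 0.1579]
tcp_rot: [2.101, 2.331, 0.002]
wrist_force: [-8.6, -0.8, 30.0]
grip_width: 0.0131
grip_force: 52.5
```

```bash
python3 - <<'E'
from plan import *; from meas import *
plan([]); held()
E
```

```text
now [ 0.6748 -0.1886  0.1579] 5.95 t 17.1 w 0.0131
z 0.02 82 x 0.0089 0.0123 y -0.0076 0.0058
z 0.03 3851 x -0.0243 0.0268 y -0.0263 0.024
z 0.04 484 x 0.0252 0.0267 y -0.0257 0.023
z 0.05 415 x 0.024 0.0267 y -0.0266 0.0227
z 0.07 304 x 0.0251 0.0266 y -0.0262 0.0225
z 0.09 233 x 0.0252 0.0266 y -0.0262 0.0224
z 0.105 5052 x -0.0412 0.06 y -0.04 0.0366
```

Request:
{"fn": "play_rows", "kwargs": {
  "commands": [
    [[0,0,-0.018],0],
    [[0,0,-0.018],0]
  ],
  "grip": 1,
  "newtons": 20
}}

```text
time_s: 17.35
tcp_pos: [0.674, -0.1883, 0.1592]
tcp_rot: [2.101, 2.333, 0.001]
wrist_force: [-1.0, -2.8, 9.3]
grip_width: 0.0131
grip_force: 50.3
```

Request:
{"fn": "play_rows", "kwargs": {
  "commands": [
    [[0,0,0],0],
    [[0,0,0],0],
    [[0,0,0],0],
    [[0,0,-0.02],0],
    [[0,0,-0.1],0],
    [[0,0,-0.3],0],
    [[0,0,-0.4],0],
    [[0,0,-0.4],0]
  ],
  "grip": 0
}}

```text
time_s: 18.15
tcp_pos: [0.6749, -0.1881, 0.2429]
tcp_rot: [2.099, 2.331, 0.005]
wrist_force: [0.3, 0.2, -0.8]
grip_width: 0.0855
grip_force: 0.0
```

```bash
python3 - <<'E'
from plan import *; from meas import *
held()
w0=np.load('top0.npz')['w']
cc,phi,a=fit(w0,(.4315,-.17)); g=cc+.061*a
plan([(.56,-.2,.25,22),(*g,.20,phi+90)])
E
```

```text
z 0.09 338 x -0.0124 0.0034 y -0.0099 0.005
z 0.105 37 x -0.0002 0.0063 y -0.0125 0.0069
fit [ 0.4314 -0.17  ] phi -51.7 [0.05  0.081] 329 rodpix 23 0
now [ 0.6742 -0.1881  0.2407] 5.98 t 18.2 w 0.0859
-> [0.56, -0.2, 0.25, 22.0] shift [np.float64(0.0), np.float64(-0.574), np.float64(-0.046)] turn -0.559
-> [0.4693, -0.2178, 0.2, 38.2948] shift [np.float64(0.087), np.float64(-0.454), np.float64(0.25)] turn -0.569
```

Request:
{"fn": "play_rows", "kwargs": {
  "commands": [
    [[0,-0.2,-0.04],-0.2],
    [[0,-0.4,-0.046],-0.4],
    [[0,-0.574,-0.046],-0.559],
    [[0,-0.574,-0.046],-0.559],
    [[0,-0.574,-0.046],-0.559]
  ]
}}

```text
time_s: 18.7
tcp_pos: [0.559, -0.2005, 0.2475]
tcp_rot: [1.759, 2.603, -0.0]
wrist_force: [0.9, 0.1, 0.3]
grip_width: 0.0856
grip_force: 0.0
```

Request:
{"fn": "play_rows", "kwargs": {
  "commands": [
    [[0.04,-0.2,0.1],-0.25],
    [[0.087,-0.454,0.25],-0.5],
    [[0.087,-0.454,0.25],-0.569],
    [[0.087,-0.454,0.25],-0.569],
    [[0.087,-0.454,0.25],-0.569]
  ]
}}

```text
time_s: 19.2
tcp_pos: [0.4702, -0.2176, 0.1976]
tcp_rot: [1.371, 2.826, 0.002]
wrist_force: [0.9, -0.5, 0.2]
grip_width: 0.0857
grip_force: 0.0
```

```bash
python3 - <<'E'
from plan import *; from meas import *
f,K=grab('wrist'); w=cloud(f,K); cv2.imwrite('pics/wr2.png',f['pixels'])
try: cc,phi,a=fit(w,(.4315,-.17))
except Exception as e: print(e)
w,img=look('top2'); fit(w,(.4315,-.17))
g=cc+.061*a
plan([(*g,.20,phi+90),(*g,.038,phi+90)])
E
```

```text
fit [ 0.4307 -0.1691] phi -51.4 [0.05  0.079] 5302 rodpix 272 0
[335. 157.] 1152 [ 0.6318 -0.0682] [0.056 0.331] 0.1 0.045
[321. 208.] 372 [0.4637 0.0005] [0.051 0.079] 26.9 0.049
[469. 213.] 81 [ 0.4496 -0.4865] [0.005 0.099] 85.6 0.05
[223. 217.] 383 [0.4316 0.327 ] [0.083 0.05 ] 55.4 0.05
[373. 218.] 377 [ 0.4318 -0.1703] [0.05  0.081] 37.8 0.05
grip? [ 0.6804 -0.3009  0.0989] [414. 140.] 58
grip? [ 0.655  -0.1867  0.1008] [380. 148.] 36
fit [ 0.4315 -0.17  ] phi -51.8 [0.05  0.081] 344 rodpix 22 0
now [ 0.4702 -0.2174  0.1977] 38.29 t 19.3 w 0.0855
-> [0.4688, -0.2167, 0.2, 38.6383] shift [np.float64(0.007), np.float64(-0.004), np.float64(-0.011)] turn -0.012
-> [0.4688, -0.2167, 0.038, 38.6383] shift [np.float64(0.0), np.float64(0.0), np.float64(0.81)] turn -0.0
```

View pics/wr2.png

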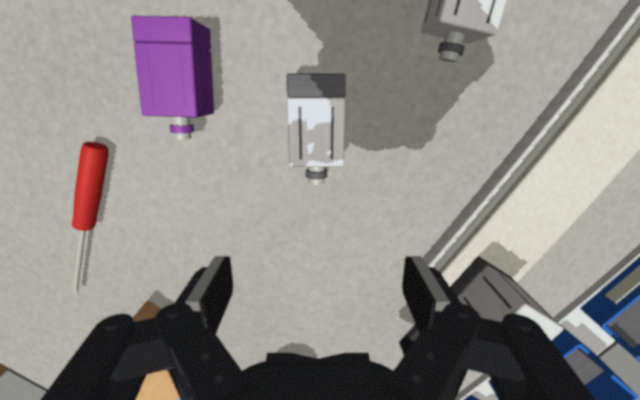

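The wrist view shows cylinder C at (316,122), rod toward the gripper at (316,175), and the deck to the right. Grasping its rod.

Request:
{"fn": "play_rows", "kwargs": {
  "commands": [
    [[0.007,-0.004,0.2],-0.012],
    [[0.007,-0.004,0.4],-0.012],
    [[0.007,-0.004,0.6],-0.012],
    [[0.007,-0.004,0.72],-0.012],
    [[0.007,-0.004,0.8],-0.012],
    [[0.007,-0.004,0.8],-0.012],
    [[0.007,-0.004,0.8],-0.012]
  ]
}}

```text
time_s: 20.0
tcp_pos: [0.4681, -0.2169, 0.0377]
tcp_rot: [1.361, 2.831, 0.0]
wrist_force: [-0.4, -0.0, 0.7]
grip_width: 0.0855
grip_force: 0.0
```

Request:
{"fn": "play_rows", "kwargs": {
  "commands": [
    [[0,0,0],0],
    [[0,0,0],0],
    [[0,0,0],0],
    [[0,0,0],0],
    [[0,0,0],0],
    [[0,0,0],0],
    [[0,0,0],0]
  ],
  "grip": 1,
  "newtons": 20
}}

```text
time_s: 20.7
tcp_pos: [0.4673, -0.2174, 0.0376]
tcp_rot: [1.361, 2.831, -0.0]
wrist_force: [-0.3, -0.3, 6.0]
grip_width: 0.0146
grip_force: 19.6
```

Request:
{"fn": "play_rows", "kwargs": {
  "commands": [
    [[0,0,-0.06],0],
    [[0,0,-0.12],0],
    [[0,0,-0.18],0],
    [[0,0,-0.24],0],
    [[0,0,-0.3],0],
    [[0,0,-0.36],0],
    [[0,0,-0.42],0],
    [[0,0,-0.48],0],
    [[0,0,-0.54],0],
    [[0,0,-0.54],0]
  ]
}}

```text
time_s: 21.7
tcp_pos: [0.4677, -0.2175, 0.1468]
tcp_rot: [1.361, 2.83, -0.0]
wrist_force: [1.0, -0.9, -4.9]
grip_width: 0.0146
grip_force: 19.6
```

Request:
{"fn": "play_rows", "kwargs": {
  "commands": [
    [[0,0,-0.06],0],
    [[0,0,-0.14],0],
    [[0,0,-0.22],0],
    [[0,0,-0.3],0],
    [[0,0,-0.3],0],
    [[0,0,-0.3],0]
  ],
  "newtons": 50
}}

```text
time_s: 22.3
tcp_pos: [0.4669, -0.2173, 0.2051]
tcp_rot: [-1.361, -2.831, 0.0]
wrist_force: [0.1, 0.3, -4.8]
grip_width: 0.0132
grip_force: 48.9
```

```bash
python3 - <<'E'
from plan import *; from meas import *
held()
p=(.6652,-.1138)
plan([(.56,-.17,.205,22),(*p,.205,6),(*p,.157,6)])
E
```

```text
z 0.02 122 x 0.0065 0.0254 y -0.0194 0.0228
z 0.03 3778 x -0.0245 0.0265 y -0.0254 0.0249
z 0.04 518 x 0.025 0.0268 y -0.0246 0.0242
z 0.05 474 x 0.0251 0.0273 y -0.0246 0.0246
z 0.07 347 x 0.0255 0.028 y -0.025 0.0248
z 0.09 282 x 0.0265 0.0286 y -0.0246 0.0244
z 0.105 117 x 0.0278 0.0289 y -0.0236 0.0243
now [ 0.4667 -0.2172  0.2046] 38.64 t 22.35 w 0.0133
-> [0.56, -0.17, 0.205, 22.0] shift [np.float64(-0.107), np.float64(0.512), np.float64(-0.002)] turn 0.581
-> [0.6652, -0.1138, 0.205, 6.0] shift [np.float64(0.063), np.float64(0.593), np.float64(-0.0)] turn 0.559
-> [0.6652, -0.1138, 0.157, 6.0] shift [np.float64(0.0), np.float64(0.0), np.float64(0.24)] turn -0.0
```

Request:
{"fn": "play_rows", "kwargs": {
  "commands": [
    [[-0.015,0.07,0],0.08],
    [[-0.03,0.14,0],0.16],
    [[-0.045,0.21,0],0.24],
    [[-0.06,0.28,0],0.32],
    [[-0.08,0.36,0],0.4],
    [[-0.1,0.44,0],0.5],
    [[-0.107,0.512,0],0.581],
    [[-0.107,0.512,0],0.581]
  ]
}}

```text
time_s: 23.15
tcp_pos: [0.5614, -0.1682, 0.2042]
tcp_rot: [-1.755, -2.604, -0.001]
wrist_force: [-0.5, 0.5, -3.7]
grip_width: 0.0135
grip_force: 48.9
```

Request:
{"fn": "play_rows", "kwargs": {
  "commands": [
    [[0.01,0.08,0],0.08],
    [[0.02,0.16,0],0.16],
    [[0.03,0.25,0],0.24],
    [[0.04,0.34,0],0.32],
    [[0.045,0.42,0],0.4],
    [[0.055,0.5,0],0.48],
    [[0.06,0.56,0],0.53],
    [[0.063,0.593,0],0.559],
    [[0.063,0.593,0],0.559],
    [[0.063,0.593,0],0.559]
  ]
}}

```text
time_s: 24.15
tcp_pos: [0.6652, -0.1144, 0.205]
tcp_rot: [-2.102, -2.335, 0.001]
wrist_force: [0.8, 0.1, -4.3]
grip_width: 0.0134
grip_force: 49.0
```

Request:
{"fn": "play_rows", "kwargs": {
  "commands": [
    [[0,0,0.06],0],
    [[0,0,0.12],0],
    [[0,0,0.17],0],
    [[0,0,0.2],0],
    [[0,0,0.215],0],
    [[0,0,0.23],0],
    [[0,0,0.24],0],
    [[0,0,0.245],0],
    [[0,0,0.245],0]
  ]
}}

```text
time_s: 25.05
tcp_pos: [0.6663, -0.1136, 0.1574]
tcp_rot: [2.101, 2.334, 0.002]
wrist_force: [-2.7, 0.6, 6.0]
grip_width: 0.013
grip_force: 50.1
```

```bash
python3 - <<'E'
from plan import *; from meas import *
held(); plan([(.6652,-.1138,.157,6)])
E
```

```text
z 0.02 94 x 0.0059 0.0221 y -0.018 0.0069
z 0.03 4150 x -0.06 0.0256 y -0.0262 0.024
z 0.04 819 x -0.0587 0.0256 y -0.0261 0.0238
z 0.05 695 x -0.0587 0.0255 y -0.0254 0.0232
z 0.07 484 x -0.0588 0.026 y -0.0261 0.0232
z 0.09 266 x 0.0243 0.0258 y -0.0257 0.0232
z 0.105 5333 x -0.06 0.06 y -0.04 0.0376
now [ 0.6663 -0.1137  0.1574] 5.99 t 25.1 w 0.0131
-> [0.6652, -0.1138, 0.157, 6.0] shift [np.float64(-0.0), np.float64(-0.005), np.float64(0.002)] turn -0.0
```

Request:
{"fn": "play_rows", "kwargs": {
  "commands": [
    [[0,0,0],0],
    [[0,0,0],0],
    [[0,0,0],0],
    [[0,0,-0.02],0],
    [[0,0,-0.1],0],
    [[0,0,-0.3],0],
    [[0,0,-0.4],0],
    [[0,0,-0.4],0]
  ],
  "grip": 0
}}

```text
time_s: 25.9
tcp_pos: [0.6672, -0.1139, 0.241]
tcp_rot: [2.1, 2.331, 0.005]
wrist_force: [-0.9, 0.2, 0.4]
grip_width: 0.0854
grip_force: 0.0
```

```bash
python3 - <<'E'
from plan import *; from meas import *
w=np.load('top2.npz')['w']
cc,phi,a=fit(w,(.464,0)); g=cc+.061*a; print(phi+90)
plan([(.58,-.085,.25,16),(*g,.20,phi+90)])
E
```

```text
fit [0.4638 0.0008] phi -62.9 [0.049 0.079] 329 rodpix 21 0
27.130966
now [ 0.6672 -0.1139  0.241 ] 5.97 t 25.9 w 0.0854
-> [0.58, -0.085, 0.25, 16.0] shift [np.float64(0.189), np.float64(-0.418), np.float64(-0.045)] turn -0.35
-> [0.4916, -0.0535, 0.2, 27.131] shift [np.float64(0.273), np.float64(-0.381), np.float64(0.25)] turn -0.389
```

Request:
{"fn": "play_rows", "kwargs": {
  "commands": [
    [[0.09,-0.2,-0.045],-0.17],
    [[0.189,-0.418,-0.045],-0.35],
    [[0.189,-0.418,-0.045],-0.35],
    [[0.189,-0.418,-0.045],-0.35]
  ]
}}

```text
time_s: 26.3
tcp_pos: [0.5782, -0.0852, 0.2462]
tcp_rot: [1.89, 2.508, -0.0]
wrist_force: [1.7, -0.4, 0.1]
grip_width: 0.0853
grip_force: 0.0
```

Request:
{"fn": "play_rows", "kwargs": {
  "commands": [
    [[0.13,-0.19,0.1],-0.2],
    [[0.273,-0.381,0.25],-0.389],
    [[0.273,-0.381,0.25],-0.389],
    [[0.273,-0.381,0.25],-0.389],
    [[0.273,-0.381,0.25],-0.389]
  ]
}}

```text
time_s: 26.8
tcp_pos: [0.4921, -0.0539, 0.196]
tcp_rot: [1.639, 2.678, 0.002]
wrist_force: [0.3, -0.6, 0.7]
grip_width: 0.0853
grip_force: 0.0
```

```bash
python3 - <<'E'
from plan import *; from meas import *
f,K=grab('wrist'); w=cloud(f,K); cv2.imwrite('pics/wr3.png',f['pixels'])
cc,phi,a=fit(w,(.464,0))
w,img=look('top3')
g=cc+.061*a
plan([(*g,.20,phi+90),(*g,.038,phi+90)])
E
```

```text
fit [0.4627 0.0011] phi -62.7 [0.05 0.08] 5395 rodpix 262 0
[309. 157.] 435 [0.6332 0.021 ] [0.055 0.145] 1.4 0.045
[380. 155.] 161 [ 0.6447 -0.1943] [0.086 0.03 ] 89.6 0.045
[321. 208.] 352 [0.4626 0.0025] [0.051 0.075] 27.9 0.05
[469. 213.] 85 [ 0.4494 -0.4862] [0.004 0.099] 86.2 0.048
[222. 217.] 381 [0.4342 0.3306] [0.093 0.05 ] 55.7 0.05
grip? [ 0.6804 -0.3029  0.0984] [415. 141.] 56
now [ 0.4919 -0.0539  0.1958] 27.08 t 26.9 w 0.0856
-> [0.4907, -0.0531, 0.2, 27.3456] shift [np.float64(0.006), np.float64(-0.004), np.float64(-0.021)] turn -0.009
-> [0.4907, -0.0531, 0.038, 27.3456] shift [np.float64(0.0), np.float64(0.0), np.float64(0.81)] turn -0.0
```

Request:
{"fn": "play_rows", "kwargs": {
  "commands": [
    [[0.006,-0.004,0.2],-0.009],
    [[0.006,-0.004,0.4],-0.009],
    [[0.006,-0.004,0.6],-0.009],
    [[0.006,-0.004,0.72],-0.009],
    [[0.006,-0.004,0.79],-0.009],
    [[0.006,-0.004,0.79],-0.009],
    [[0.006,-0.004,0.79],-0.009]
  ]
}}

```text
time_s: 27.6
tcp_pos: [0.4899, -0.0529, 0.0381]
tcp_rot: [1.632, 2.684, 0.001]
wrist_force: [-0.1, -0.6, -0.2]
grip_width: 0.0853
grip_force: 0.0
```

Request:
{"fn": "play_rows", "kwargs": {
  "commands": [
    [[0,0,0],0],
    [[0,0,0],0],
    [[0,0,0],0],
    [[0,0,0],0],
    [[0,0,0],0],
    [[0,0,0],0],
    [[0,0,0],0]
  ],
  "grip": 1,
  "newtons": 20
}}

```text
time_s: 28.3
tcp_pos: [0.4893, -0.053, 0.0376]
tcp_rot: [1.632, 2.684, 0.0]
wrist_force: [-0.9, -0.6, 7.5]
grip_width: 0.0149
grip_force: 19.6
```

Request:
{"fn": "play_rows", "kwargs": {
  "commands": [
    [[0,0,-0.06],0],
    [[0,0,-0.12],0],
    [[0,0,-0.18],0],
    [[0,0,-0.24],0],
    [[0,0,-0.3],0],
    [[0,0,-0.36],0],
    [[0,0,-0.42],0],
    [[0,0,-0.48],0],
    [[0,0,-0.54],0],
    [[0,0,-0.54],0]
  ]
}}

```text
time_s: 29.3
tcp_pos: [0.4897, -0.0529, 0.1468]
tcp_rot: [1.631, 2.683, 0.001]
wrist_force: [1.5, 0.4, -4.7]
grip_width: 0.015
grip_force: 19.6
```

Request:
{"fn": "play_rows", "kwargs": {
  "commands": [
    [[0,0,-0.06],0],
    [[0,0,-0.14],0],
    [[0,0,-0.22],0],
    [[0,0,-0.3],0],
    [[0,0,-0.3],0],
    [[0,0,-0.3],0]
  ],
  "newtons": 50
}}

```text
time_s: 29.9
tcp_pos: [0.4889, -0.053, 0.2051]
tcp_rot: [-1.632, -2.684, 0.0]
wrist_force: [-0.9, 0.2, -5.4]
grip_width: 0.0134
grip_force: 48.9
```

```bash
python3 - <<'E'
from plan import *; from meas import *
held()
p=(.6573,-.0392)
plan([(.575,-.045,.205,16),(*p,.205,6),(*p,.157,6)])
E
```

```text
z 0.02 100 x 0.0067 0.0231 y -0.0214 0.0193
z 0.03 3805 x -0.0248 0.0264 y -0.0256 0.0246
z 0.04 508 x 0.0248 0.0266 y -0.0248 0.0241
z 0.05 440 x 0.0245 0.0269 y -0.0253 0.0239
z 0.07 322 x 0.0255 0.0277 y -0.0249 0.0239
z 0.09 261 x 0.0254 0.0276 y -0.0249 0.0244
z 0.105 66 x 0.0265 0.0277 y -0.0248 0.0235
now [ 0.4887 -0.053   0.2047] 27.41 t 29.95 w 0.0133
-> [0.575, -0.045, 0.205, 16.0] shift [np.float64(-0.163), np.float64(0.402), np.float64(-0.002)] turn 0.398
-> [0.6573, -0.0392, 0.205, 6.0] shift [np.float64(-0.086), np.float64(0.404), np.float64(-0.0)] turn 0.349
-> [0.6573, -0.0392, 0.157, 6.0] shift [np.float64(0.0), np.float64(0.0), np.float64(0.24)] turn -0.0
```

Request:
{"fn": "play_rows", "kwargs": {
  "commands": [
    [[-0.025,0.06,0],0.06],
    [[-0.05,0.13,0],0.13],
    [[-0.08,0.2,0],0.2],
    [[-0.11,0.27,0],0.27],
    [[-0.14,0.34,0],0.34],
    [[-0.163,0.402,0],0.398],
    [[-0.163,0.402,0],0.398]
  ]
}}

```text
time_s: 30.65
tcp_pos: [0.5762, -0.0443, 0.204]
tcp_rot: [-1.89, -2.508, 0.0]
wrist_force: [-1.5, -1.1, -3.2]
grip_width: 0.0134
grip_force: 49.0
```

Request:
{"fn": "play_rows", "kwargs": {
  "commands": [
    [[-0.015,0.07,0],0.06],
    [[-0.03,0.14,0],0.12],
    [[-0.045,0.21,0],0.18],
    [[-0.06,0.28,0],0.24],
    [[-0.075,0.35,0],0.3],
    [[-0.086,0.404,0],0.349],
    [[-0.086,0.404,0],0.349],
    [[-0.086,0.404,0],0.349]
  ]
}}

```text
time_s: 31.45
tcp_pos: [0.657, -0.039, 0.2044]
tcp_rot: [-2.099, -2.335, 0.002]
wrist_force: [0.1, -0.0, -5.1]
grip_width: 0.0135
grip_force: 49.0
```

Request:
{"fn": "play_rows", "kwargs": {
  "commands": [
    [[0,0,0.06],0],
    [[0,0,0.12],0],
    [[0,0,0.17],0],
    [[0,0,0.2],0],
    [[0,0,0.215],0],
    [[0,0,0.23],0],
    [[0,0,0.24],0],
    [[0,0,0.245],0],
    [[0,0,0.245],0]
  ]
}}

```text
time_s: 32.35
tcp_pos: [0.6583, -0.0387, 0.1573]
tcp_rot: [2.101, 2.334, 0.002]
wrist_force: [-2.1, 0.1, 4.5]
grip_width: 0.0133
grip_force: 50.1
```

```bash
python3 - <<'E'
from plan import *; from meas import *
held(); plan([(.6573,-.0392,.157,6)])
E
```

```text
z 0.02 88 x 0.0064 0.0168 y -0.0102 0.0172
z 0.03 4446 x -0.06 0.0258 y -0.0262 0.0241
z 0.04 776 x -0.0522 0.0257 y -0.0255 0.0235
z 0.05 639 x -0.0526 0.0258 y -0.026 0.0233
z 0.07 304 x -0.0528 0.0258 y -0.0261 0.0237
z 0.09 259 x 0.0242 0.0256 y -0.0255 0.0232
z 0.105 5381 x -0.0596 0.06 y -0.04 0.0378
now [ 0.6583 -0.0387  0.1573] 6.02 t 32.4 w 0.0134
-> [0.6573, -0.0392, 0.157, 6.0] shift [np.float64(-0.002), np.float64(-0.005), np.float64(0.002)] turn 0.001
```

Upright again. Release and go for cylinder A.

Request:
{"fn": "play_rows", "kwargs": {
  "commands": [
    [[0,0,0],0],
    [[0,0,0],0],
    [[0,0,0],0],
    [[0,0,-0.02],0],
    [[0,0,-0.1],0],
    [[0,0,-0.3],0],
    [[0,0,-0.4],0],
    [[0,0,-0.4],0]
  ],
  "grip": 0
}}

```text
time_s: 33.2
tcp_pos: [0.6593, -0.0388, 0.2409]
tcp_rot: [2.099, 2.332, 0.006]
wrist_force: [-0.8, -0.5, -0.6]
grip_width: 0.0858
grip_force: 0.0
```

```bash
python3 - <<'E'
from plan import *; from meas import *
w,_=look('top4')
cc,phi,a=fit(w,(.432,.327)); g=cc+.061*a; print(phi-90)
plan([(.54,.07,.25,-3),(.5,.22,.25,-18),(*g,.20,phi-90)])
E
```

```text
[313. 158.] 560 [0.6346 0.0194] [0.056 0.147] 2.3 0.045
[469. 213.] 86 [ 0.45   -0.4874] [0.006 0.098] 85.7 0.049
[223. 217.] 377 [0.4314 0.3267] [0.082 0.05 ] 55.7 0.05
grip? [ 0.6798 -0.3044  0.0989] [416. 141.] 58
fit [0.4315 0.3266] phi 55.8 [0.082 0.05 ] 332 rodpix 20 0
-34.186684
now [ 0.6586 -0.039   0.2388] 6.01 t 33.25 w 0.0855
-> [0.54, 0.07, 0.25, -3.0] shift [np.float64(0.604), np.float64(-0.533), np.float64(-0.056)] turn 0.314
-> [0.5, 0.22, 0.25, -18.0] shift [np.float64(0.739), np.float64(-0.239), np.float64(-0.0)] turn 0.524
-> [0.4658, 0.377, 0.2, -34.1867] shift [np.float64(0.694), np.float64(-0.405), np.float64(0.25)] turn 0.565
```

```bash
python3 - <<'E'
from plan import *
plan([(.53,.07,.25,-3),(.45,.22,.25,-18),(.4658,.377,.20,-34.1)])
E
```

```text
now [ 0.6586 -0.039   0.2388] 6.01 t 33.25 w 0.0855
-> [0.53, 0.07, 0.25, -3.0] shift [np.float64(0.609), np.float64(-0.582), np.float64(-0.056)] turn 0.314
-> [0.45, 0.22, 0.25, -18.0] shift [np.float64(0.728), np.float64(-0.439), np.float64(-0.0)] turn 0.524
-> [0.4658, 0.377, 0.2, -34.1] shift [np.float64(0.771), np.float64(-0.167), np.float64(0.25)] turn 0.562
```

Request:
{"fn": "play_rows", "kwargs": {
  "commands": [
    [[0.2,-0.2,-0.056],0.1],
    [[0.4,-0.4,-0.056],0.2],
    [[0.609,-0.582,-0.056],0.314],
    [[0.609,-0.582,-0.056],0.314],
    [[0.609,-0.582,-0.056],0.314]
  ]
}}

```text
time_s: 33.75
tcp_pos: [0.5275, 0.0719, 0.248]
tcp_rot: [-2.274, -2.167, 0.0]
wrist_force: [-0.1, -0.2, -0.2]
grip_width: 0.0854
grip_force: 0.0
```

Request:
{"fn": "play_rows", "kwargs": {
  "commands": [
    [[0.25,-0.15,0],0.2],
    [[0.5,-0.3,0],0.4],
    [[0.728,-0.439,0],0.524],
    [[0.728,-0.439,0],0.524],
    [[0.728,-0.439,0],0.524]
  ]
}}

```text
time_s: 34.25
tcp_pos: [0.4483, 0.2223, 0.2476]
tcp_rot: [-2.537, -1.852, -0.0]
wrist_force: [0.2, -0.9, -0.3]
grip_width: 0.0855
grip_force: 0.0
```

Request:
{"fn": "play_rows", "kwargs": {
  "commands": [
    [[0.25,-0.06,0.1],0.2],
    [[0.5,-0.12,0.2],0.4],
    [[0.771,-0.167,0.25],0.562],
    [[0.771,-0.167,0.25],0.562],
    [[0.771,-0.167,0.25],0.562],
    [[0.771,-0.167,0.25],0.562]
  ]
}}

```text
time_s: 34.85
tcp_pos: [0.4659, 0.3754, 0.197]
tcp_rot: [2.775, 1.472, -0.002]
wrist_force: [-0.9, -0.2, 0.5]
grip_width: 0.0854
grip_force: 0.0
```

```bash
python3 - <<'E'
from plan import *; from meas import *
f,K=grab('wrist'); w=cloud(f,K); cv2.imwrite('pics/wr4.png',f['pixels'])
cc,phi,a=fit(w,(.4315,.3266))
g=cc+.061*a
plan([(*g,.20,phi-90),(*g,.038,phi-90)])
E
```

```text
fit [0.4307 0.3275] phi 55.5 [0.081 0.05 ] 3625 rodpix 299 0
now [0.4661 0.3751 0.1974] -34.17 t 34.9 w 0.0854
-> [0.4652, 0.3778, 0.2, -34.4584] shift [np.float64(0.009), np.float64(-0.012), np.float64(-0.013)] turn 0.01
-> [0.4652, 0.3778, 0.038, -34.4584] shift [np.float64(0.0), np.float64(0.0), np.float64(0.81)] turn -0.0
```

View pics/wr4.png

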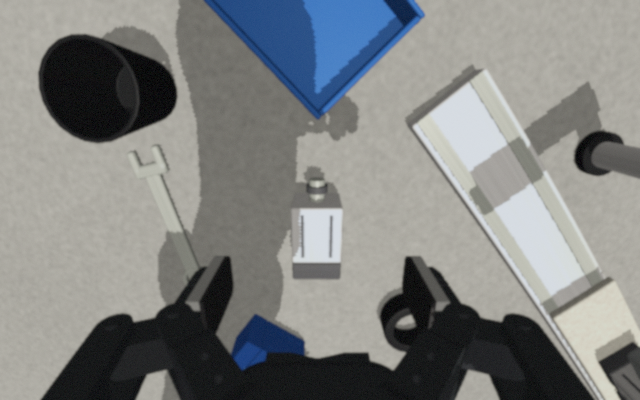

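The view shows cylinder A at (317,235), rod at (317,187), with the tray corner at (318,117) clear beyond it. Grasp.

Request:
{"fn": "play_rows", "kwargs": {
  "commands": [
    [[0.009,-0.012,0.2],0.01],
    [[0.009,-0.012,0.4],0.01],
    [[0.009,-0.012,0.6],0.01],
    [[0.009,-0.012,0.72],0.01],
    [[0.009,-0.012,0.8],0.01],
    [[0.009,-0.012,0.8],0.01],
    [[0.009,-0.012,0.8],0.01]
  ]
}}

```text
time_s: 35.6
tcp_pos: [0.4649, 0.3794, 0.0386]
tcp_rot: [-2.779, -1.465, -0.002]
wrist_force: [0.6, 0.6, 0.7]
grip_width: 0.0853
grip_force: 0.0
```

Request:
{"fn": "play_rows", "kwargs": {
  "commands": [
    [[0,0,0],0],
    [[0,0,0],0],
    [[0,0,0],0],
    [[0,0,0],0],
    [[0,0,0],0],
    [[0,0,0],0],
    [[0,0,0],0]
  ],
  "grip": 1,
  "newtons": 20
}}

```text
time_s: 36.3
tcp_pos: [0.4643, 0.3797, 0.0378]
tcp_rot: [2.779, 1.466, 0.001]
wrist_force: [-0.4, -1.8, 6.3]
grip_width: 0.0146
grip_force: 19.4
```

Request:
{"fn": "play_rows", "kwargs": {
  "commands": [
    [[0,0,-0.06],0],
    [[0,0,-0.12],0],
    [[0,0,-0.18],0],
    [[0,0,-0.24],0],
    [[0,0,-0.3],0],
    [[0,0,-0.36],0],
    [[0,0,-0.42],0],
    [[0,0,-0.48],0],
    [[0,0,-0.54],0],
    [[0,0,-0.54],0]
  ]
}}

```text
time_s: 37.3
tcp_pos: [0.4646, 0.38, 0.1472]
tcp_rot: [-2.779, -1.465, -0.003]
wrist_force: [-0.6, -0.7, -5.0]
grip_width: 0.0144
grip_force: 19.5
```

Request:
{"fn": "play_rows", "kwargs": {
  "commands": [
    [[0,0,-0.06],0],
    [[0,0,-0.14],0],
    [[0,0,-0.22],0],
    [[0,0,-0.3],0],
    [[0,0,-0.3],0],
    [[0,0,-0.3],0]
  ],
  "newtons": 50
}}

```text
time_s: 37.9
tcp_pos: [0.4641, 0.3795, 0.2052]
tcp_rot: [2.779, 1.466, -0.0]
wrist_force: [0.3, -0.0, -4.7]
grip_width: 0.013
grip_force: 48.8
```

```bash
python3 - <<'E'
from plan import *; from meas import *
held()
p=(.6485,.0354)
plan([(.43,.25,.205,-18),(.51,.11,.205,-6),(*p,.205,6),(*p,.157,6)])
E
```

```text
z 0.02 118 x 0.0063 0.0094 y -0.0077 0.0051
z 0.03 3589 x -0.0263 0.0239 y -0.0265 0.0237
z 0.04 542 x 0.0224 0.0245 y -0.026 0.0229
z 0.05 466 x 0.0218 0.025 y -0.0262 0.0237
z 0.07 347 x 0.0236 0.026 y -0.0256 0.0234
z 0.09 259 x 0.0243 0.0264 y -0.0256 0.0235
z 0.105 181 x 0.0256 0.0269 y -0.0256 0.0231
now [0.4639 0.3793 0.2048] -34.38 t 37.95 w 0.0129
-> [0.43, 0.25, 0.205, -18.0] shift [np.float64(-0.629), np.float64(0.225), np.float64(-0.001)] turn -0.572
-> [0.51, 0.11, 0.205, -6.0] shift [np.float64(-0.542), np.float64(0.597), np.float64(-0.0)] turn -0.419
-> [0.6485, 0.0354, 0.205, 6.0] shift [np.float64(-0.299), np.float64(0.728), np.float64(-0.0)] turn -0.419
-> [0.6485, 0.0354, 0.157, 6.0] shift [np.float64(0.0), np.float64(0.0), np.float64(0.24)] turn -0.0
```

Request:
{"fn": "play_rows", "kwargs": {
  "commands": [
    [[-0.07,0.03,0],-0.07],
    [[-0.15,0.06,0],-0.14],
    [[-0.23,0.09,0],-0.21],
    [[-0.31,0.12,0],-0.28],
    [[-0.39,0.15,0],-0.36],
    [[-0.47,0.18,0],-0.44],
    [[-0.55,0.2,0],-0.52],
    [[-0.629,0.225,0],-0.572],
    [[-0.629,0.225,0],-0.572]
  ]
}}

```text
time_s: 38.85
tcp_pos: [0.4296, 0.2481, 0.2046]
tcp_rot: [2.542, 1.845, -0.004]
wrist_force: [-0.8, -0.2, -4.8]
grip_width: 0.0129
grip_force: 48.9
```

Request:
{"fn": "play_rows", "kwargs": {
  "commands": [
    [[-0.06,0.07,0],-0.05],
    [[-0.12,0.14,0],-0.1],
    [[-0.19,0.21,0],-0.15],
    [[-0.26,0.28,0],-0.2],
    [[-0.33,0.36,0],-0.25],
    [[-0.4,0.44,0],-0.3],
    [[-0.47,0.52,0],-0.36],
    [[-0.542,0.597,0],-0.419],
    [[-0.542,0.597,0],-0.419]
  ]
}}

```text
time_s: 39.75
tcp_pos: [0.5113, 0.108, 0.2046]
tcp_rot: [2.337, 2.099, -0.002]
wrist_force: [-0.0, -0.7, -4.6]
grip_width: 0.0129
grip_force: 48.9
```

Request:
{"fn": "play_rows", "kwargs": {
  "commands": [
    [[-0.04,0.09,0],-0.05],
    [[-0.08,0.18,0],-0.1],
    [[-0.12,0.28,0],-0.16],
    [[-0.16,0.38,0],-0.22],
    [[-0.2,0.48,0],-0.28],
    [[-0.24,0.58,0],-0.34],
    [[-0.27,0.66,0],-0.39],
    [[-0.299,0.728,0],-0.419],
    [[-0.299,0.728,0],-0.419],
    [[-0.299,0.728,0],-0.419]
  ]
}}

```text
time_s: 40.75
tcp_pos: [0.6484, 0.0366, 0.2047]
tcp_rot: [-2.101, -2.334, 0.001]
wrist_force: [-1.0, 0.9, -4.5]
grip_width: 0.013
grip_force: 49.0
```

```bash
python3 - <<'E'
from plan import *; from meas import *
held(); plan([(.6485,.0354,.157,6)])
E
```

```text
z 0.02 123 x 0.007 0.0103 y -0.0072 0.0053
z 0.03 3648 x -0.0247 0.0255 y -0.026 0.0243
z 0.04 558 x 0.023 0.0261 y -0.0259 0.0241
z 0.05 492 x 0.0245 0.0267 y -0.0252 0.0237
z 0.07 462 x -0.06 0.0276 y -0.0249 0.024
z 0.09 279 x 0.0268 0.0288 y -0.0248 0.024
z 0.105 127 x 0.028 0.0292 y -0.0247 0.024
now [0.6482 0.0367 0.2049] 6.03 t 40.8 w 0.0131
-> [0.6485, 0.0354, 0.157, 6.0] shift [np.float64(-0.007), np.float64(0.001), np.float64(0.24)] turn 0.001
```

Request:
{"fn": "play_rows", "kwargs": {
  "commands": [
    [[0,0,0.06],0],
    [[0,0,0.12],0],
    [[0,0,0.17],0],
    [[0,0,0.2],0],
    [[0,0,0.215],0],
    [[0,0,0.23],0],
    [[0,0,0.24],0],
    [[0,0,0.245],0],
    [[0,0,0.245],0]
  ]
}}

```text
time_s: 41.7
tcp_pos: [0.65, 0.0372, 0.1597]
tcp_rot: [2.1, 2.334, 0.006]
wrist_force: [-9.8, 2.7, 30.4]
grip_width: 0.0129
grip_force: 52.8
```

Request:
{"fn": "play_rows", "kwargs": {
  "commands": [
    [[0,0,0],0],
    [[0,0,0],0],
    [[0,0,0],0],
    [[0,0,-0.02],0],
    [[0,0,-0.1],0],
    [[0,0,-0.3],0],
    [[0,0,-0.4],0],
    [[0,0,-0.4],0]
  ],
  "grip": 0
}}

```text
time_s: 42.5
tcp_pos: [0.6502, 0.0361, 0.2409]
tcp_rot: [2.1, 2.332, 0.006]
wrist_force: [-0.1, -0.5, -0.6]
grip_width: 0.0852
grip_force: 0.0
```

Request:
{"fn": "play_rows", "kwargs": {
  "commands": [
    [[0.1,-0.25,-0.02],0],
    [[0.2,-0.5,-0.02],0],
    [[0.3,-0.75,-0.02],0],
    [[0.35,-0.9,-0.02],0],
    [[0.35,-0.9,-0.02],0],
    [[0.35,-0.9,-0.02],0],
    [[0.35,-0.9,-0.02],0]
  ]
}}

```text
time_s: 43.2
tcp_pos: [0.4635, 0.0863, 0.2408]
tcp_rot: [2.102, 2.334, 0.001]
wrist_force: [0.5, -0.3, -0.4]
grip_width: 0.0855
grip_force: 0.0
```

```bash
cat >> meas.py <<'E'
def deckcheck(tag,png=None):
    """standing cylinders: centres of their tops (z~0.125) in deck coords of the loading stop"""
    e=np.array([-.1045,.9945]);n=np.array([.9945,.1045]);C=np.array([.661,-.074])
    f,K=grab('top'); w=cloud(f,K); x,y,z=w[...,0],w[...,1],w[...,2]
    m=(x>.55)&(x<.8)&(y>-.3)&(y<.35)&(z>.119)&(z<.131)
    k,l,st,c=cv2.connectedComponentsWithStats(m.astype(np.uint8))
    for i in range(1,k):
        if st[i,4]<60: continue
        P=np.ascontiguousarray(w[l==i][:,:2].astype(np.float32)); r=cv2.minAreaRect(P); d=np.array(r[0])-C
        print('cyl x',round(d@n,4),'y',round(d@e,4),'size',np.round(r[1],3),'px',c[i].round(),'z',w[l==i][:,2].mean().round(4))
    g=(x>.55)&(x<.8)&(y>-.36)&(y<0.2)&(z>.094)&(z<.106); k,l,st,c=cv2.connectedComponentsWithStats(g.astype(np.uint8))
    for i in range(1,k):
        if st[i,4]>=30: print('grip?',w[l==i].mean(0).round(4),st[i,4])
    if png: cv2.imwrite(png,cv2.resize(f['pixels'][90:290,150:490],None,fx=2.3,fy=2.3))
E
python3 - <<'E'
from plan import *; from meas import *
plan([]); deckcheck('x','pics/deck1.png')
E
```

```text
now [0.4635 0.0863 0.2408] 5.97 t 43.2 w 0.0855
cyl x -0.0005 y -0.1268 size [0.05  0.052] px [384. 141.] z 0.1248
cyl x -0.0005 y -0.0438 size [0.05 0.05] px [359. 143.] z 0.1249
cyl x 0.0004 y 0.0323 size [0.051 0.05 ] px [335. 145.] z 0.1249
cyl x -0.0009 y 0.1098 size [0.05  0.049] px [311. 148.] z 0.1248
grip? [ 0.681  -0.3065  0.0996] 54
```

View pics/deck1.png

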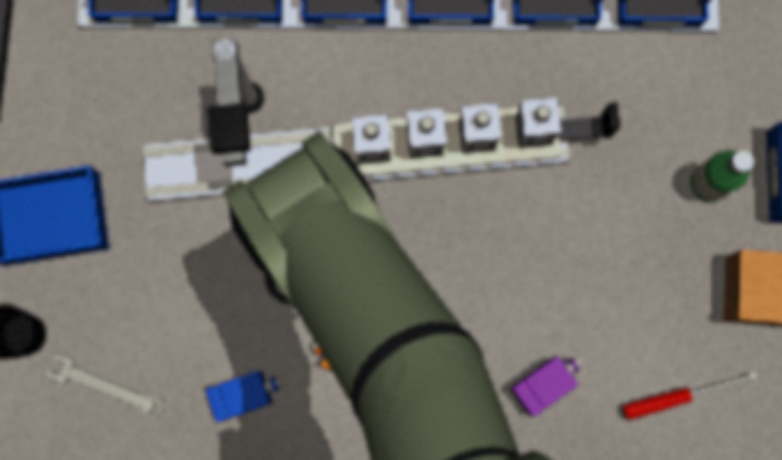

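All four stand centred on the deck: rods at crop (371,130), (427,125), (482,119) and (542,113), x offsets under 1 mm. The carriage is still out. Now to the black grip at (610,120).

```bash
python3 - <<'E'
from plan import *
plan([(.46,-.05,.25,-20),(.5,-.21,.25,-46),(.6,-.3,.25,-70),(.6865,-.308,.2,-84),(.6865,-.308,.0885,-84)])
E
```

```text
now [0.4634 0.0863 0.2406] 5.97 t 43.25 w 0.0854
-> [0.46, -0.05, 0.25, -20.0] shift [np.float64(-0.676), np.float64(-0.088), np.float64(-0.047)] turn 0.906
-> [0.5, -0.21, 0.25, -46.0] shift [np.float64(-0.683), np.float64(0.462), np.float64(-0.0)] turn 0.908
-> [0.6, -0.3, 0.25, -70.0] shift [np.float64(0.047), np.float64(0.671), np.float64(-0.0)] turn 0.838
-> [0.6865, -0.308, 0.2, -84.0] shift [np.float64(0.393), np.float64(0.186), np.float64(0.25)] turn 0.489
-> [0.6865, -0.308, 0.0885, -84.0] shift [np.float64(0.0), np.float64(0.0), np.float64(0.558)] turn -0.0
```

Request:
{"fn": "play_rows", "kwargs": {
  "commands": [
    [[-0.2,-0.03,-0.047],0.25],
    [[-0.4,-0.06,-0.047],0.5],
    [[-0.676,-0.088,-0.047],0.75],
    [[-0.676,-0.088,-0.047],0.906],
    [[-0.676,-0.088,-0.047],0.906]
  ]
}}

```text
time_s: 43.75
tcp_pos: [0.4596, -0.0514, 0.2497]
tcp_rot: [-2.577, -1.797, 0.0]
wrist_force: [-0.0, 0.9, -0.3]
grip_width: 0.0858
grip_force: 0.0
```

Request:
{"fn": "play_rows", "kwargs": {
  "commands": [
    [[-0.2,0.13,0],0.25],
    [[-0.4,0.27,0],0.5],
    [[-0.6,0.41,0],0.75],
    [[-0.683,0.462,0],0.908],
    [[-0.683,0.462,0],0.908]
  ]
}}

```text
time_s: 44.25
tcp_pos: [0.5002, -0.2115, 0.2492]
tcp_rot: [-2.913, -1.175, 0.001]
wrist_force: [1.4, 0.7, -0.2]
grip_width: 0.0853
grip_force: 0.0
```

Request:
{"fn": "play_rows", "kwargs": {
  "commands": [
    [[0.01,0.2,0],0.25],
    [[0.03,0.4,0],0.5],
    [[0.047,0.6,0],0.75],
    [[0.047,0.671,0],0.838],
    [[0.047,0.671,0],0.838]
  ]
}}

```text
time_s: 44.75
tcp_pos: [0.6012, -0.2986, 0.2487]
tcp_rot: [-3.092, -0.551, 0.0]
wrist_force: [-0.2, 0.6, -0.8]
grip_width: 0.0856
grip_force: 0.0
```

Request:
{"fn": "play_rows", "kwargs": {
  "commands": [
    [[0.2,0.1,0.1],0.25],
    [[0.393,0.186,0.25],0.489],
    [[0.393,0.186,0.25],0.489],
    [[0.393,0.186,0.25],0.489],
    [[0.393,0.186,0.25],0.489]
  ]
}}

```text
time_s: 45.25
tcp_pos: [0.6859, -0.3069, 0.2009]
tcp_rot: [-3.137, -0.17, -0.001]
wrist_force: [-0.2, -0.2, 0.2]
grip_width: 0.0853
grip_force: 0.0
```

```bash
python3 - <<'E'
from plan import *; from meas import *
f,K=grab('wrist'); w=cloud(f,K); x,y,z=w[...,0],w[...,1],w[...,2]
m=(z>.096)&(z<.104)&(abs(x-.686)<.05)&(abs(y+.307)<.04); P=np.ascontiguousarray(w[m][:,:2].astype(np.float32))
print('tab',m.sum(),cv2.minAreaRect(P) if m.sum()>5 else '')
m=(z>.119)&(z<.131)&(x>.6)&(x<.72)&(y>-.26)&(y<.1); k,l,st,c=cv2.connectedComponentsWithStats(m.astype(np.uint8))
for i in range(1,k):
    if st[i,4]>200: print('top',cv2.minAreaRect(np.ascontiguousarray(w[l==i][:,:2].astype(np.float32))))
plan([(.6865,-.308,.0885,-84)])
E
```

```text
tab 827 ((0.6845732927322388, -0.30668941140174866), (0.038706619292497635, 0.013854130171239376), 6.6702423095703125)
top ((0.6654140949249268, -0.11730001121759415), (0.05006147921085358, 0.052564837038517), 6.00300931930542)
top ((0.6745184659957886, -0.19986777007579803), (0.0500975027680397, 0.051379840821027756), 5.888281345367432)
top ((0.6521282196044922, -0.06670621782541275), (0.007088165730237961, 0.0344877764582634), 86.47723388671875)
now [ 0.6859 -0.3074  0.2015] -83.85 t 45.3 w 0.0857
-> [0.6865, -0.308, 0.0885, -84.0] shift [np.float64(0.003), np.float64(0.003), np.float64(0.565)] turn 0.005
```

Request:
{"fn": "play_rows", "kwargs": {
  "commands": [
    [[-0.003,0,0.2],0],
    [[-0.003,0,0.4],0],
    [[-0.003,0,0.5],0],
    [[-0.003,0,0.565],0],
    [[-0.003,0,0.565],0],
    [[-0.003,0,0.565],0]
  ]
}}

```text
time_s: 45.9
tcp_pos: [0.6861, -0.3081, 0.0888]
tcp_rot: [3.136, 0.165, 0.003]
wrist_force: [1.2, -0.5, 0.1]
grip_width: 0.0854
grip_force: 0.0
```

Request:
{"fn": "play_rows", "kwargs": {
  "commands": [
    [[0,0,0],0],
    [[0,0,0],0],
    [[0,0,0],0],
    [[0,0,0],0],
    [[0,0,0],0],
    [[0,0,0],0],
    [[0,0,0],0]
  ],
  "grip": 1,
  "newtons": 60
}}

```text
time_s: 46.6
tcp_pos: [0.6856, -0.3078, 0.0871]
tcp_rot: [3.137, 0.165, 0.0]
wrist_force: [-1.0, -0.0, 5.7]
grip_width: 0.0134
grip_force: 58.5
```

Request:
{"fn": "play_rows", "kwargs": {
  "commands": [
    [[0,-0.01,0],0],
    [[0,-0.03,0],0],
    [[0,-0.06,0],0],
    [[0,-0.1,0],0],
    [[0,-0.14,0],0],
    [[0,-0.18,0],0],
    [[0,-0.22,0],0],
    [[0,-0.26,0],0],
    [[0,-0.3,0],0],
    [[0,-0.33,0],0]
  ]
}}

```text
time_s: 47.6
tcp_pos: [0.6786, -0.241, 0.0872]
tcp_rot: [-3.137, -0.166, -0.0]
wrist_force: [0.9, -2.8, 5.1]
grip_width: 0.0132
grip_force: 59.0
```

```bash
python3 - <<'E'
from plan import *; from meas import *
plan([(.6846-.1045*.279,-.3067+.9945*.279,.0885,-84)]); deckcheck('x')
E
```

```text
now [ 0.6786 -0.241   0.0872] -83.94 t 47.6 w 0.0132
-> [0.6554, -0.0292, 0.0885, -84.0] shift [np.float64(-0.003), np.float64(-1.065), np.float64(-0.007)] turn 0.002
cyl x 0.0012 y -0.0594 size [0.051 0.05 ] px [363. 142.] z 0.1248
cyl x 0.0004 y 0.0233 size [0.051 0.05 ] px [338. 145.] z 0.1249
cyl x 0.0012 y 0.0997 size [0.051 0.049] px [314. 147.] z 0.1247
cyl x -0.0013 y 0.1768 size [0.051 0.05 ] px [290. 150.] z 0.1244
```

Request:
{"fn": "play_rows", "kwargs": {
  "commands": [
    [[0,-0.02,0],0],
    [[0,-0.06,0],0],
    [[0,-0.1,0],0],
    [[0,-0.15,0],0],
    [[0,-0.2,0],0],
    [[0,-0.25,0],0],
    [[0,-0.3,0],0],
    [[0,-0.35,0],0],
    [[0,-0.4,0],0],
    [[0,-0.44,0],0]
  ]
}}

```text
time_s: 48.65
tcp_pos: [0.6695, -0.1533, 0.0872]
tcp_rot: [-3.137, -0.166, -0.001]
wrist_force: [3.4, -2.2, 5.4]
grip_width: 0.0133
grip_force: 59.3
```

Request:
{"fn": "play_rows", "kwargs": {
  "commands": [
    [[0,-0.04,0],0],
    [[0,-0.08,0],0],
    [[0,-0.13,0],0],
    [[0,-0.18,0],0],
    [[0,-0.23,0],0],
    [[0,-0.28,0],0],
    [[0,-0.33,0],0],
    [[0,-0.38,0],0],
    [[0,-0.42,0],0],
    [[0,-0.45,0],0]
  ]
}}

```text
time_s: 49.65
tcp_pos: [0.6601, -0.0637, 0.0871]
tcp_rot: [-3.137, -0.166, -0.001]
wrist_force: [3.9, -3.1, 5.3]
grip_width: 0.0133
grip_force: 59.3
```

Request:
{"fn": "play_rows", "kwargs": {
  "commands": [
    [[0,-0.03,0],0],
    [[0,-0.05,0],0],
    [[0,-0.07,0],0],
    [[0,-0.09,0],0],
    [[0,-0.11,0],0],
    [[0,-0.12,0],0],
    [[0,-0.13,0],0],
    [[0,-0.14,0],0],
    [[0,-0.14,0],0]
  ]
}}

```text
time_s: 50.55
tcp_pos: [0.6572, -0.0361, 0.0871]
tcp_rot: [-3.137, -0.166, -0.001]
wrist_force: [4.5, 0.2, 5.3]
grip_width: 0.0135
grip_force: 59.3
```

```bash
python3 - <<'E'
from plan import *; from meas import *
plan([(.6846-.1045*.279,-.3067+.9945*.279,.0885,-84)]); deckcheck('x')
E
```

```text
now [ 0.6572 -0.0361  0.0871] -83.94 t 50.55 w 0.0135
-> [0.6554, -0.0292, 0.0885, -84.0] shift [np.float64(-0.005), np.float64(-0.035), np.float64(-0.007)] turn 0.002
cyl x 0.0005 y 0.1461 size [0.05  0.049] px [300. 148.] z 0.1248
cyl x 0.0002 y 0.2292 size [0.05  0.049] px [274. 151.] z 0.1245
cyl x -0.0026 y 0.3828 size [0.049 0.052] px [226. 156.] z 0.1245
```

Request:
{"fn": "play_rows", "kwargs": {
  "commands": [
    [[0,-0.008,0],0],
    [[0,-0.016,0],0],
    [[0,-0.024,0],0],
    [[0,-0.032,0],0],
    [[0,-0.032,0],0],
    [[0,-0.032,0],0]
  ]
}}

```text
time_s: 51.2
tcp_pos: [0.6565, -0.0299, 0.0871]
tcp_rot: [-3.137, -0.166, -0.001]
wrist_force: [3.5, 0.0, 4.8]
grip_width: 0.0134
grip_force: 59.3
```

Request:
{"fn": "play_rows", "kwargs": {
  "commands": [
    [[0,-0.008,0],0],
    [[0,-0.016,0],0],
    [[0,-0.016,0],0],
    [[0,-0.016,0],0]
  ]
}}

```text
time_s: 51.6
tcp_pos: [0.6564, -0.0292, 0.0871]
tcp_rot: [3.135, 0.163, 0.002]
wrist_force: [7.8, -11.6, 2.9]
grip_width: 0.0135
grip_force: 59.3
```

At the far stop. Ease off, release, rise and check.

Request:
{"fn": "play_rows", "kwargs": {
  "commands": [
    [[0,0.01,0],0],
    [[0,0.01,0],0]
  ]
}}

```text
time_s: 51.8
tcp_pos: [0.6565, -0.0293, 0.0871]
tcp_rot: [-3.137, -0.165, -0.001]
wrist_force: [5.0, -2.4, 5.4]
grip_width: 0.0132
grip_force: 59.8
```

Request:
{"fn": "play_rows", "kwargs": {
  "commands": [
    [[0,0,0],0],
    [[0,0,0],0],
    [[0,0,0],0],
    [[0,0,0],0],
    [[0,0,-0.1],0],
    [[0,0,-0.3],0],
    [[0,0,-0.5],0],
    [[0,0,-0.7],0],
    [[0,0,-0.7],0]
  ],
  "grip": 0
}}

```text
time_s: 52.7
tcp_pos: [0.6581, -0.0296, 0.2324]
tcp_rot: [3.137, 0.165, 0.012]
wrist_force: [-0.3, 0.6, 0.8]
grip_width: 0.0855
grip_force: 0.0
```

Request:
{"fn": "play_rows", "kwargs": {
  "commands": [
    [[-0.2,0.2,0],0],
    [[-0.4,0.4,0],0],
    [[-0.6,0.6,0],0],
    [[-0.8,0.8,0],0],
    [[-0.8,0.8,0],0],
    [[-0.8,0.8,0],0]
  ]
}}

```text
time_s: 53.3
tcp_pos: [0.5112, -0.2091, 0.2268]
tcp_rot: [3.137, 0.157, -0.002]
wrist_force: [-1.0, 0.7, -0.0]
grip_width: 0.0856
grip_force: 0.0
```

```bash
python3 - <<'E'
from plan import *; from meas import *
plan([]); deckcheck('x','pics/end.png')
f,K=grab('scene'); cv2.imwrite('pics/end2.png',cv2.resize(f['pixels'][150:300,240:480],None,fx=3,fy=3))
E
```

```text
now [ 0.5112 -0.2091  0.2268] -84.27 t 53.3 w 0.0856
cyl x 0.0006 y 0.1531 size [0.051 0.05 ] px [297. 148.] z 0.1248
cyl x 0.0006 y 0.2356 size [0.052 0.049] px [272. 151.] z 0.1246
cyl x -0.0021 y 0.3895 size [0.048 0.05 ] px [224. 156.] z 0.1243
grip? [ 0.6544 -0.029   0.0996] 51
```

View pics/end2.png

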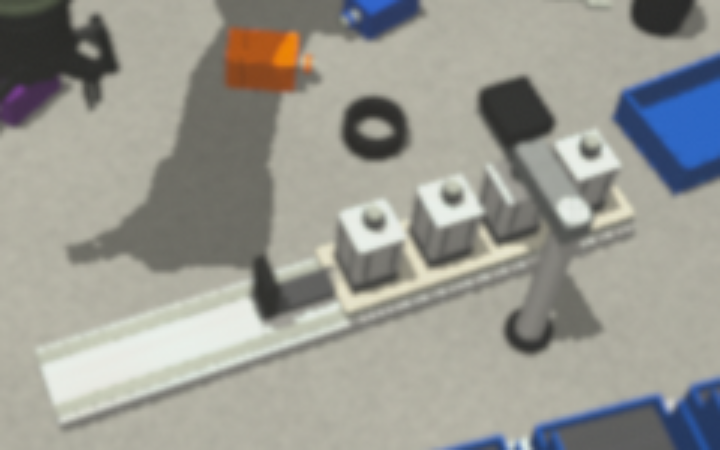

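All four stand at the far stop: tops at crop (372,225), (450,190), (505,195, under the arm) and (590,150). The robot is clear of everything, so I'm handing in.

```bash
python3 -c "
from plant import bot; print(bot.finish_job())"
```

```text
the job is handed in; nothing more can be done
None
```

I handed the job in at about 53 s: the carriage went out to its loading stop, all four cylinders were stood rod up on the deck, and it was slid back to the far stop with all four still standing. The hand-in gave no verdict.

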